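# Uncap the empty solvent jugs for rinsing

### The arm

A 7-joint arm with a two-finger parallel gripper is mounted at the origin on the work surface. World frame = base frame: x ahead of the robot, y to its left, z up, the work surface at z = 0. Lengths are in m, angles in rad, forces in N, time in s.
With the tool pointing down it reaches from about 0.425 to 0.95 m from the base axis. Payload 4.7 kg.
Tool frame: the origin (TCP) lies at the very end of the fingers, on their centre line; the grasp point (between the pads) lies 19 mm behind it; z points along the fingers, y is the line along which they close (so a half turn about z gives the same grasp; the last joint's range is limited). The gripper opens to 87 mm and grips with 3 to 60 N. Pads are 19 mm wide; open, the fingers measure 117 mm over their backs; the gripper's body (75 mm by 190 mm) begins 51 mm behind the grasp point.
Start: joints at [-1.136, 0.469, -0.049, 1.532, 0.024, 1.141, -0.082], TCP at [0.302, 0.604, 0.223] pointing down, gripper open.
Joint ranges: [-2.59, 2.59], [-0.33, 1.99], [-1.39, 1.29], [0.1, 2.45], [-1.04, 4.18], [0.21, 1.99], [-2.66, 2.66]. Speed limits (rad/s): [2.57, 2.57, 3.14, 3.14, 3.14, 3.14, 3.14].

### API

Orientations are given as a unit quaternion [w, x, y, z].
In Python, from plant import arm gives the robot as it stands.
- The arm moves only by the tool carry_out, never from a script. Its argument "deltas" is a list of rows, each a list of 3 entries, a list of its own where there are three numbers: the turn, a rotation vector about the tool's x, y, z in degrees, then the shift along the tool's x, y, z in cm, then the opening, from 0 (shut) to 1 (fully open). A call has exactly 10 rows; each row shifts and turns the commanded pose from where the row before left it, along the tool's axes as they then stand; what a row does not reach is not made up. A row lasts 1/10 s, in which the tool goes at most 50 mm and 8.59 degrees, less where a joint would pass 70% of its speed; a pose out of reach is approached as far as the arm can. A call with a gripper value outside its range is refused whole. The fingers move at their own pace and stop on an object; "force" is the grip in N (left out, the last holds). Time passes only in rows, so rows that do not move let the fingers close, or fill a call up. It gives the time, the measured TCP pose, the force, the opening and the grip force at its end, in the units of the state.
- arm.get_state(): the state, without advancing time (a new reading comes with each control period).
- arm.snapshot(name): name is "scene" or "side" or "wrist"; returns a dict with "pixels" (420x560x3 uint8, red, green, blue), "depth" (420x560 float32, m along the optical axis (not along the pixel's ray), 0 where there is no reading), "mtx" (3x3 intrinsics, pixels), "rvec" (rotation vector, rad) and "tvec" (3), from world to camera coordinates, as OpenCV has them; the wrist camera has in their place "tool_from_camera" (4x4, takes a point from camera to tool coordinates, whose origin is the TCP and whose axes are the flange's). Camera axes: x right, y down, z forward; pixel columns grow to the right and rows downward; lengths in m; the calibration is good to about 2 mm. A picture is of the moment at which its call begins: read the wrist's pose just before it.
- arm.hand_in(): hands the job in; it is judged then, once.
Trained networks look in the newest picture that a camera, given by its name, has taken for a name from the list of things; names that differ only in an ending like _2 or _b are one class to them, and where a whole thing is asked for, a point or a joint stands for the part that bears it (a point fixed in the world has none). Each returns a list of dicts, best first, with "score" (0 to 1); they miss things now and then, are a little off and sometimes report something else, mostly with a low value. They report only what shows in the picture. A call takes as long as a camera call.
- arm.silhouettes(query, camera): "pixels" (420x560 bool, what is visible of it) and "location" ([column, row] in pixels, amid what is visible of it).
- arm.pinpoint(query, camera): "location" ([column, row] in pixels: a listed point, or the origin of a listed thing).
The state is a dict: "time_s": time; "joints": joint angles; "dq": joint speeds; "joint_efforts": joint torques, N m; "position": TCP position; "eef_rot": TCP orientation; "force": force on the tool from outside, world axes, zero at the start; "ft_torque": the same for the moment, N m; "finger_gap": finger opening in m; "grasp_force": force on a finger pad.
Only numpy, scipy, OpenCV 4.12 (cv2) and the standard library are available. Lean on these libraries where they do the work, as an engineer would, in place of code of your own. Each camera call takes 0.05 s, during which the arm holds its last target. There are 200 camera calls.

### The job

Get the empty jugs ready for rinsing: first, with every cap still on its jug, take the top tray off the stack and set it squarely on the blue mat, wholly on it. Then open each jug that still has its red child-resistant cap (push the cap down hard, keep it down while turning it anticlockwise, then lift it off) and lay all these caps in that tray, each on the tray's own floor, not on one another or on a wall. Leave the other two trays stacked where they are and do not disturb the other things on the bench.

Things in the scene. Friction and masses are not known exactly. Their poses are not given: they have to be found in the camera images.
- capA_center (a point): Red cap of jug A (if absent, that jug is already open). Point on its axis half-way up the 59 mm; z out of its top. Below: hollow skirt 58 mm across, 35 mm tall, its flat upper face a ledge. Above: round ribbed grip knob 42 mm across, 24 mm tall, which fingers can grip from above with their tips pressing on the ledge. 85 g.
- jugA_mouth (a point): White jug A, 88 mm across, fixed; centre of its mouth, z up, 186 mm above its foot. A cap that is on has its centre 11.5 mm above this. Sprung cap: moves from 8 N of push, unlocks below 4 mm (13 N), bottoms at 8 mm (19 N). Held 5 to 8 mm down, turn anticlockwise seen from above 0.65 to 1.4 rad (aim for 1.05; a stop ends it at about 1.4), then lift straight off.
- capB_center (a point): Red cap of jug B (if absent, that jug is already open). Point on its axis half-way up the 59 mm; z out of its top. Below: hollow skirt 58 mm across, 35 mm tall, its flat upper face a ledge. Above: round ribbed grip knob 42 mm across, 24 mm tall, which fingers can grip from above with their tips pressing on the ledge. 85 g.
- jugB_mouth (a point): White jug B, 88 mm across, fixed; centre of its mouth, z up, 186 mm above its foot. A cap that is on has its centre 11.5 mm above this. Sprung cap: moves from 8 N of push, unlocks below 4 mm (13 N), bottoms at 8 mm (19 N). Held 5 to 8 mm down, turn anticlockwise seen from above 0.65 to 1.4 rad (aim for 1.05; a stop ends it at about 1.4), then lift straight off.
- capC_center (a point): Red cap of jug C (if absent, that jug is already open). Point on its axis half-way up the 59 mm; z out of its top. Below: hollow skirt 58 mm across, 35 mm tall, its flat upper face a ledge. Above: round ribbed grip knob 42 mm across, 24 mm tall, which fingers can grip from above with their tips pressing on the ledge. 85 g.
- jugC_mouth (a point): White jug C, 88 mm across, fixed; centre of its mouth, z up, 186 mm above its foot. A cap that is on has its centre 11.5 mm above this. Sprung cap: moves from 8 N of push, unlocks below 4 mm (13 N), bottoms at 8 mm (19 N). Held 5 to 8 mm down, turn anticlockwise seen from above 0.65 to 1.4 rad (aim for 1.05; a stop ends it at about 1.4), then lift straight off.
- capD_center (a point): Red cap of jug D (if absent, that jug is already open). Point on its axis half-way up the 59 mm; z out of its top. Below: hollow skirt 58 mm across, 35 mm tall, its flat upper face a ledge. Above: round ribbed grip knob 42 mm across, 24 mm tall, which fingers can grip from above with their tips pressing on the ledge. 85 g.
- jugD_mouth (a point): White jug D, 88 mm across, fixed; centre of its mouth, z up, 186 mm above its foot. A cap that is on has its centre 11.5 mm above this. Sprung cap: moves from 8 N of push, unlocks below 4 mm (13 N), bottoms at 8 mm (19 N). Held 5 to 8 mm down, turn anticlockwise seen from above 0.65 to 1.4 rad (aim for 1.05; a stop ends it at about 1.4), then lift straight off.
- tray_top_center (a point): Top white tray of the stack, to be moved. 160 mm (x) by 210 mm (y), 44 mm tall, walls 4 mm, inner floor 8 mm above the underside. Grey divider 10 mm thick along x through the middle, its top 38 mm above the underside: can be pinched from above. 0.3 kg. Point at the centre, 22 mm above the underside; z up. Stacked 40 mm apart, its foot 4 mm inside the next rim.
- tray_mid_center (a point): Middle tray of the stack, stays. Same as the top tray.
- tray_low_center (a point): Lowest tray of the stack, stays, on a thin grey pad. Same as the top tray.
- mat: Blue mat, fixed, 250 mm (its x) by 300 mm (its y), 3 mm thick; origin at the centre of its underside.
- beaker: Bystander, leave alone. Glass beaker, 64 mm across, 85 mm tall; origin at its foot.
- amber: Bystander, leave alone. Amber bottle, 60 mm across, 130 mm tall; origin at its foot.
- dish: Bystander, leave alone. White dish, 90 mm across, 20 mm tall; origin at its foot.
- driver: Bystander, leave alone. Screwdriver lying flat, along its x, 200 mm; origin at its foot.
- pot: Bystander, leave alone. White jar with blue lid, 56 mm across, 60 mm tall; origin at its foot.

How it is judged:
On the way:
1. the top tray stands on the blue mat, released, while all the caps are still on their jugs (x of tray_top_center in the frame of mat between -0.04 and 0.04 m and y of tray_top_center in the frame of mat between -0.04 and 0.04 m and angle between the x axis of tray_top_center and the x axis of mat, either way round below 0.25 rad and height (world z) of tray_top_center below 0.031 m and angle between tray_top_center's own z axis and vertical below 0.06 rad and linear speed of tray_top below 0.02 m/s and contact force between tray_top and the fingers below 0.1 N and distance between capA_center and jugA_mouth below 0.03 m and distance between capB_center and jugB_mouth below 0.03 m and distance between capC_center and jugC_mouth below 0.03 m and distance between capD_center and jugD_mouth below 0.03 m), for 0.2 s.
At the end, for the whole second after the job is handed in: The top tray lies level on the mat, centred within 40 mm along each mat axis, squared within 0.25 rad; every cap is inside it on its floor, at rest: cap centre within 66 mm (x) and 91 mm (y) of the tray centre and at most 28 mm above it (x of tray_top_center in the frame of mat between -0.04 and 0.04 m and y of tray_top_center in the frame of mat between -0.04 and 0.04 m and angle between the x axis of tray_top_center and the x axis of mat, either way round below 0.25 rad and height (world z) of tray_top_center below 0.031 m and angle between tray_top_center's own z axis and vertical below 0.06 rad and linear speed of each of tray_top, capA, capB, capC, capD below 0.02 m/s and x of capA_center in the frame of tray_top_center between -0.066 and 0.066 m and y of capA_center in the frame of tray_top_center between -0.091 and 0.091 m and z of each of capA_center, capB_center, capC_center, capD_center in the frame of tray_top_center below 0.028 m and x of capB_center in the frame of tray_top_center between -0.066 and 0.066 m and y of capB_center in the frame of tray_top_center between -0.091 and 0.091 m and x of capC_center in the frame of tray_top_center between -0.066 and 0.066 m and y of capC_center in the frame of tray_top_center between -0.091 and 0.091 m and x of capD_center in the frame of tray_top_center between -0.066 and 0.066 m and y of capD_center in the frame of tray_top_center between -0.091 and 0.091 m); the robot touches nothing.
It fails at once if another tray of the stack was displaced by more than 3 cm (distance of any of tray_mid_center, tray_low_center from where it was at the start of the episode above 0.03 m).
It fails at once if a bystander was shifted by more than 4 cm (distance of any of beaker, amber, dish, driver, pot from where it was at the start of the episode above 0.04 m).
Of capA, capB, capC, capD only 3 to 4 are there at a start; the rules pass over those that are not, and their reading is None.
At some moment in a run one of tray_top may be knocked a few centimetres aside while the robot is not near it.
Once in a run the grip may slacken for a moment while it holds something.
It also fails if it takes over 210 s, if anything falls off the work surface, if the arm or the gripper's body presses on something with over 40 N, if the wrist force passes 120 N, or if a joint passes its speed limit or range.

## Working session

There is one attempt and no reset: what is moved stays moved. The work goes in short steps, Python scripts to look and compute and a tool call to move; the robot and the scene stay as the last step left them, time stands still between calls to the robot, and variables do not carry over. Pictures are saved under pics/ and viewed, at most 14 in all, crops included, and the job is handed in when it is done.

Besides the shell and the picture viewer there is one more tool, called as name(argument=value, ...) on one line, values as JSON. carry_out: Moves the arm, as the interface text tells. Its arguments: {"type":"object","properties":{"deltas":{"type":"array","items":{"type":"array"}},"force":{"type":"number"}},"required":["deltas"]}

```bash
mkdir -p pics
cat > h.py <<'E'
import numpy as np, cv2
from scipy.spatial.transform import Rotation as R
from plant import arm
def snap(name,save=None):
    st=arm.get_state(); s=arm.snapshot(name)
    if save: cv2.imwrite('pics/'+save,s['pixels'][:,:,::-1])
    K=np.array(s['mtx'])
    if name=='wrist':
        q=st['eef_rot']; T=np.eye(4); T[:3,:3]=R.from_quat([q[1],q[2],q[3],q[0]]).as_matrix(); T[:3,3]=st['position']
        M=T@np.array(s['tool_from_camera'])
    else:
        M=np.eye(4); r=cv2.Rodrigues(np.array(s['rvec'],float))[0]; M[:3,:3]=r.T; M[:3,3]=-r.T@np.array(s['tvec'],float).ravel()
    return s,K,M
def cloud(s,K,M):
    d=s['depth']; v,u=np.indices(d.shape)
    P=np.stack([(u-K[0,2])/K[0,0]*d,(v-K[1,2])/K[1,1]*d,d],-1)@M[:3,:3].T+M[:3,3]
    P[d==0]=np.nan; return P
def onplane(px,z,K,M):
    r=M[:3,:3]@np.array([(px[0]-K[0,2])/K[0,0],(px[1]-K[1,2])/K[1,1],1]); return M[:3,3]+r*(z-M[2,3])/r[2]
E
cat > a.py <<'E'
from h import *
np.set_printoptions(precision=3,suppress=True)
st=arm.get_state(); print({k:np.round(v,3) for k,v in st.items()})
for cam in ['scene','side']:
    s,K,M=snap(cam,cam+'1.png'); P=cloud(s,K,M); print(cam,M[:3,3],M[:3,2])
    for n in ['capA_center','capB_center','capC_center','capD_center','jugA_mouth','jugB_mouth','jugC_mouth','jugD_mouth','tray_top_center','mat','beaker','amber','dish','driver','pot']:
        z={'c':.1975,'j':.186,'t':.102,'m':0}.get(n[0],0)
        for r in arm.pinpoint(n,cam)[:2]:
            print(n,round(r['score'],2),np.round(r['location']),onplane(r['location'],z if n not in('mat',) else 0,K,M))
E
python3 a.py
```

```text
{'time_s': np.float64(0.0), 'joints': array([-1.136,  0.469, -0.049,  1.534,  0.024,  1.141, -0.082]), 'dq': array([-0.   ,  0.001,  0.   ,  0.   ,  0.   , -0.001, -0.001]), 'joint_efforts': array([ -0.   , -50.8  ,  -0.081, -23.615,  -0.061,   0.038,   0.   ]), 'position': array([0.302, 0.603, 0.222]), 'eef_rot': array([-0.   ,  0.23 ,  0.973, -0.001]), 'force': array([0.202, 0.406, 0.029]), 'ft_torque': array([-0.018,  0.014, -0.006]), 'grasp_force': np.float64(0.0), 'finger_gap': np.float64(0.087)}
scene [ 1.06  -0.215  0.962] [-0.517  0.197 -0.833]
capA_center 0.63 [418. 168.] [0.596 0.325 0.198]
capA_center 0.55 [324. 308.] [ 0.838 -0.028  0.198]
capB_center 0.72 [348. 142.] [0.463 0.201 0.198]
capC_center 0.78 [396. 131.] [0.471 0.333 0.197]
capD_center 0.76 [378. 185.] [0.61  0.208 0.198]
jugA_mouth 0.87 [417. 171.] [0.597 0.325 0.186]
jugB_mouth 0.81 [343. 150.] [0.477 0.183 0.186]
jugC_mouth 0.98 [386. 132.] [0.457 0.314 0.186]
jugD_mouth 0.62 [376. 184.] [0.6   0.211 0.186]
tray_top_center 0.73 [267. 223.] [ 0.565 -0.05   0.102]
mat 0.66 [146. 272.] [ 0.539 -0.371  0.   ]
b
[... 321 characters left out ...]
8]
capC_center 0.63 [252. 142.] [0.477 0.324 0.198]
capD_center 0.58 [298. 157.] [0.611 0.202 0.198]
jugA_mouth 0.77 [287. 141.] [0.597 0.343 0.186]
jugB_mouth 0.72 [255. 165.] [0.477 0.186 0.186]
jugC_mouth 0.71 [250. 145.] [0.47  0.325 0.186]
jugD_mouth 0.86 [296. 157.] [0.608 0.222 0.186]
tray_top_center 0.81 [294. 229.] [ 0.569 -0.035  0.102]
mat 0.69 [300. 358.] [ 0.538 -0.362  0.   ]
beaker 0.55 [222. 250.] [0.363 0.015 0.   ]
amber 0.59 [357. 238.] [0.776 0.027 0.   ]
dish 0.79 [223. 282.] [ 0.368 -0.112  0.   ]
driver 0.64 [370. 350.] [ 0.696 -0.36   0.   ]
driver 0.15 [287. 142.] [0.648 0.721 0.   ]
pot 0.84 [371. 278.] [ 0.767 -0.142 -0.   ]
pot 0.19 [253. 164.] [0.486 0.528 0.   ]
```

View pics/scene1.png

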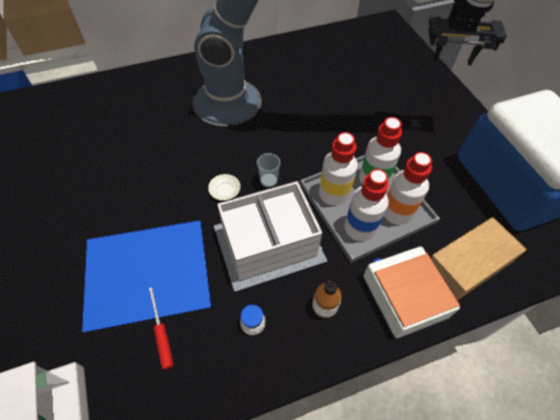

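```bash
cat > b.py <<'E'
from h import *
np.set_printoptions(precision=3,suppress=True)
s,K,M=snap('scene'); P=cloud(s,K,M); rgb=s['pixels']
hsv=cv2.cvtColor(rgb,cv2.COLOR_RGB2HSV).astype(int)
z=P[...,2]; H,S,V=[hsv[...,i] for i in range(3)]
def rect(m,name):
    m=cv2.morphologyEx(m.astype(np.uint8),cv2.MORPH_OPEN,np.ones((2,2)))>0
    p=P[m]; c,sz,a=cv2.minAreaRect((p[:,:2]*1000).astype(np.float32)); print(name,m.sum(),c,sz,a,np.median(p[:,2]))
rect((H>95)&(H<130)&(S>90)&(z<.02)&(P[...,1]<-.2),'mat')
box=(P[...,0]>.42)&(P[...,0]<.72)&(P[...,1]>-.2)&(P[...,1]<.08)
print(np.histogram(z[box&(z>.02)],bins=np.arange(.02,.2,.004)))
rect(box&(z>.118)&(z<.132),'toprim')
red=((H<8)|(H>172))&(S>120)&(P[...,1]>.1)
n,l,stt,c=cv2.connectedComponentsWithStats(red.astype(np.uint8))
for i in range(1,n):
    if stt[i,4]>40:
        m=l==i; q=P[m]; t=q[q[:,2]>np.nanmax(q[:,2])-.006]
        print('red',stt[i],np.nanmax(q[:,2]),cv2.minEnclosingCircle((t[:,:2]*1000).astype(np.float32)))
E
python3 b.py
```

```text
mat 11809 (-167.951904296875, -620.4923095703125) (1875.6302490234375, 293.1983337402344) 23.264314651489258 nan
(array([  60,   54,   59,   60,   56,   62,   52,   84,   61,   69,   53,
         77,   68,   57,   65,   73,  674, 2710,  364,  148,  182,  169,
        179,  185,  305,  329,  398,   18,    0,    0,    0,    0,    0,
          0,    0,    0,    0,    0,    0,    0,    0,    0,    0,    0,
          0]), array([0.02 , 0.024, 0.028, 0.032, 0.036, 0.04 , 0.044, 0.048, 0.052,
       0.056, 0.06 , 0.064, 0.068, 0.072, 0.076, 0.08 , 0.084, 0.088,
       0.092, 0.096, 0.1  , 0.104, 0.108, 0.112, 0.116, 0.12 , 0.124,
       0.128, 0.132, 0.136, 0.14 , 0.144, 0.148, 0.152, 0.156, 0.16 ,
       0.164, 0.168, 0.172, 0.176, 0.18 , 0.184, 0.188, 0.192, 0.196,
       0.2  ]))
toprim 891 (528.892578125, -26.913490295410156) (250.94354248046875, 240.35655212402344) 89.50579833984375 0.1202686764094053
red [376 115  28  32 542] 0.23494855614136856 ((471.2322082519531, 312.2715148925781), 21.366413116455078)
red [331 131  27  32 522] 0.23420003653667498 ((481.2305603027344, 180.09613037109375), 22.27131462097168)
red [404 151  29  32 574] 0.23428687297938744 ((597.894775390625, 321.29937744140625), 22.252662658691406)
red [362 169  27  32 496] 0.23424201763017616 ((608.365234375, 200.697265625), 21.672672271728516)
```

The scene shows four red caps at about (344,142), (391,130), (420,165) and (376,183). The tray stack is at (268,230), with its divider running roughly down the picture. The mat is at (147,272), and the screwdriver's tip overlaps its near edge at (152,290). I'll refine the mat, driver and tray poses.

```bash
cat > c.py <<'E'
from h import *
np.set_printoptions(precision=3,suppress=True)
s,K,M=snap('scene'); P=cloud(s,K,M); rgb=s['pixels']
def rect(pts,name):
    c,sz,a=cv2.minAreaRect((pts[:,:2]*1000).astype(np.float32)); print(name,len(pts),np.round(c),np.round(sz),round(a,1))
def best(q):
    r=arm.silhouettes(q,'scene'); return r[0] if r else None
v,u=np.indices(P.shape[:2])
for q,zz in [('mat',.003),('driver',.01),('tray_top_center',None),('pot',None),('beaker',None),('dish',None)]:
    r=best(q)
    if r is None: print(q,None); continue
    m=r['pixels']; print(q,r['score'],r['location'],m.sum())
    if zz is not None:
        pts=np.array([onplane((a,b),zz,K,M) for a,b in zip(u[m],v[m])])
        rect(pts,q)
        if q=='driver':
            print('ends',pts[pts[:,0].argmin()],pts[pts[:,0].argmax()])
    else:
        p=P[m]; p=p[~np.isnan(p[:,2])]; print(p.min(0),p.max(0))
        if q[0]=='t':
            rim=p[(p[:,2]>.119)&(p[:,2]<.135)]; rect(rim,'rim')
            hull=cv2.convexHull((rim[:,:2]*1000).astype(np.float32)); print(cv2.approxPolyDP(hull,15,True).reshape(-1,2))
            hsv=cv2.cvtColor(rgb,cv2.COLOR_RGB2HSV); print('rimz',np.percentile(rim[:,2],[50,90,98]))
            c=rim[:,:2].mean(0)
            mm=m&(np.abs(P[...,2]-.118)<.006)&(hsv[...,2]<175)
            d=P[mm]; rect(d,'divider');
E
python3 c.py
```

```text
mat 0.67 [142.5, 272.9] 10733
mat 10733 [ 540. -371.] [302. 252.] 81.5
driver 0.71 [161.0, 339.2] 653
driver 653 [ 692. -365.] [203.  28.] 0.7
ends [ 0.591 -0.369  0.01 ] [ 0.794 -0.359  0.01 ]
tray_top_center 0.54 [363.6, 215.8] 1506
[0.485 0.155 0.001] [0.653 0.279 0.175]
rim 130 [628. 183.] [86. 37.] 49.2
[[642.624 227.099]
 [586.395 162.005]
 [645.689 174.655]]
rimz [0.127 0.133 0.134]
divider 96 [629. 182.] [85. 34.] 48.4
pot 0.65 [251.6, 323.4] 585
[ 0.712 -0.185 -0.003] [ 0.786 -0.129  0.063]
beaker 0.86 [264.2, 170.1] 681
[ 0.266 -0.012 -0.005] [0.402 0.077 0.086]
dish 0.77 [226.0, 188.5] 572
[ 0.317 -0.153 -0.004] [ 0.405 -0.07   0.022]
```

View pics/side1.png

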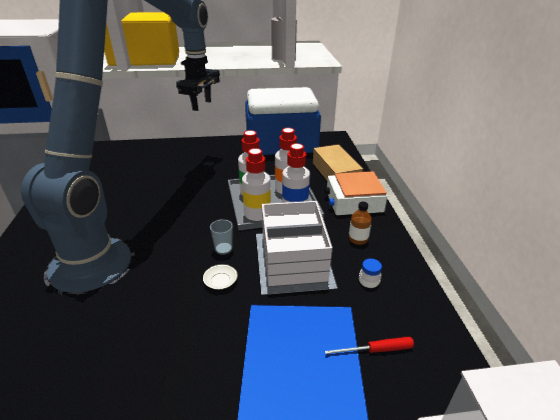

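The side view agrees with this: stack at (295,245), mat at (302,365), driver tip at (327,353) lying over the mat. I'll raise the arm and move it over the stack.

carry_out(deltas=[[[0,0,0],[0,0,-3.5],1],[[0,0,0],[0,0,-3.5],1],[[0,0,0],[0,0,-3.5],1],[[0,0,0],[0,0,-3.5],1],[[0,0,0],[-3.3,-2.85,0],1],[[0,0,0],[-3.3,-2.85,0],1],[[0,0,0],[-3.3,-2.85,0],1],[[0,0,0],[-3.3,-2.85,0],1],[[0,0,0],[-3.3,-2.85,0],1],[[0,0,0],[-3.3,-2.85,0],1]])

```text
time_s: 3.0
position: [0.4029, 0.3604, 0.3628]
eef_rot: [0.0, 0.23, 0.973, 0.0]
force: [0.6, 0.2, -0.5]
finger_gap: 0.0871
grasp_force: 0.0
```

carry_out(deltas=[[[0,0,0],[-3.3,-2.85,0],1],[[0,0,0],[-3.3,-2.85,0],1],[[0,0,0],[-3.3,-2.85,0],1],[[0,0,0],[-3.3,-2.85,0],1],[[0,0,0],[-3.3,-2.85,0],1],[[0,0,0],[-3.3,-2.85,0],1],[[0,0,0],[-3.3,-2.85,0],1],[[0,0,0],[-3.3,-2.85,0],1],[[0,0,0],[-3.3,-2.85,0],1],[[0,0,0],[-3.3,-2.85,0],1]])

```text
time_s: 4.0
position: [0.5706, -0.0419, 0.3629]
eef_rot: [0.0, 0.23, 0.973, 0.0]
force: [1.2, -0.4, 0.2]
finger_gap: 0.0872
grasp_force: 0.0
```

carry_out(deltas=[[[0,0,-4],[0,0,0],1],[[0,0,-4],[0,0,0],1],[[0,0,-4],[0,0,0],1],[[0,0,-4],[0,0,0],1],[[0,0,-4],[0,0,0],1],[[0,0,0],[0,0,0],1],[[0,0,0],[0,0,0],1],[[0,0,0],[0,0,0],1],[[0,0,0],[0,0,0],1],[[0,0,0],[0,0,0],1]])

```text
time_s: 5.0
position: [0.5702, -0.0402, 0.3625]
eef_rot: [-0.0, 0.057, 0.998, 0.0]
force: [0.8, -0.5, 0.2]
finger_gap: 0.0869
grasp_force: 0.0
```

```bash
cat >> h.py <<'E'
def go(x,y,z,yaw_y=None):
    "print turn about tool z (deg) so tool y points at yaw_y, then tool-frame shifts (cm) after the turn"
    st=arm.get_state(); q=st['eef_rot']; r=R.from_quat([q[1],q[2],q[3],q[0]]); m=r.as_matrix()
    cy=np.degrees(np.arctan2(m[1,1],m[0,1])); t=0
    if yaw_y is not None:
        t=-((yaw_y-cy+90)%180-90)
    tilt=np.degrees(np.arccos(-m[2,2]))
    sh=(r*R.from_rotvec([0,0,np.radians(t)])).inv().apply(np.array([x,y,z])-st['position'])*100
    print('pos',np.round(st['position'],4),'yaw_y %.1f tilt %.2f t=%.1f'%(cy,tilt,st['time_s']),'TURN %.1f'%t,'SHIFT',np.round(sh,2),'gap %.4f'%st['finger_gap'],'j7',np.round(st['joints'][6],2))
E
python3 - <<'E'
from h import *
np.set_printoptions(precision=3,suppress=True)
go(.567,-.04,.36,81.5)
s,K,M=snap('wrist','w1.png'); print(M[:3,3])
P=cloud(s,K,M)
for n in ['tray_top_center']:
    for r in arm.pinpoint(n,'wrist')[:2]: print(r,onplane(r['location'],.107,K,M))
z=P[...,2]; m=(z>.11)&(z<.14)&(abs(P[...,0]-.567)<.16)&(abs(P[...,1]+.05)<.16)
p=P[m]; print(cv2.minAreaRect((p[:,:2]*1000).astype(np.float32)),np.percentile(p[:,2],[5,50,95]))
E
```

```text
pos [ 0.57  -0.04   0.362] yaw_y 83.4 tilt 0.01 t=5.0 TURN 1.9 SHIFT [ 0.32 -0.02  0.25] gap 0.0869 j7 1.53
[ 0.488 -0.033  0.524]
{'location': [270.3, 159.2], 'score': 0.88} [ 0.56  -0.047  0.107]
{'location': [327.0, 273.6], 'score': 0.39} [0.717 0.008 0.107]
((567.4715576171875, -49.67877960205078), (210.63739013671875, 160.68846130371094), 89.49888610839844) [0.113 0.124 0.128]
```

View pics/w1.png

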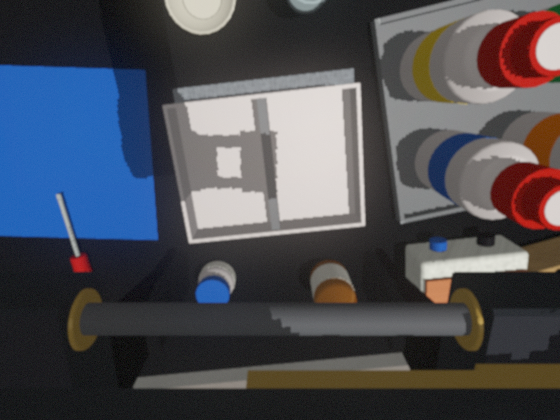

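The wrist view shows the top tray's rim from (165,100) to (362,240), with the divider at (265,160), free to be gripped. The measured rectangle is 210×161 mm at (0.567,-0.050), yaw about -0.5°. I'll grip the divider.

carry_out(deltas=[[[0,0,-6],[0,0,0],1],[[0,0,0],[0.3,-1.0,2],1],[[0,0,0],[0,0,4],1],[[0,0,0],[0,0,4],1],[[0,0,0],[0,0,4],1],[[0,0,0],[0,0,4],1],[[0,0,0],[0,0,3],1],[[0,0,0],[0,0,2],1],[[0,0,0],[0,0,2],1],[[0,0,0],[0,0,1.2],1]])

```text
time_s: 6.1
position: [0.5663, -0.0501, 0.0989]
eef_rot: [-0.001, 0.005, 1.0, -0.0]
force: [-0.5, 0.2, 0.1]
finger_gap: 0.0868
grasp_force: 0.0
```

carry_out(deltas=[[[0,0,0],[0,0,0.2],0],[[0,0,0],[0,0,0],0],[[0,0,0],[0,0,0],0],[[0,0,0],[0,0,0],0],[[0,0,0],[0,0,0],0],[[0,0,0],[0,0,0],0],[[0,0,0],[0,0,0],0],[[0,0,0],[0,0,0],0],[[0,0,0],[0,0,0],0],[[0,0,0],[0,0,0],0]], force=50)

```text
time_s: 7.1
position: [0.567, -0.0502, 0.0985]
eef_rot: [-0.0, 0.005, 1.0, 0.0]
force: [0.7, 2.9, -0.2]
finger_gap: 0.0155
grasp_force: 1.6
```

carry_out(deltas=[[[0,0,0],[0,0,0],0],[[0,0,0],[0,0,0],0],[[0,0,0],[0,0,0],0],[[0,0,0],[0,0,-0.5],0],[[0,0,0],[0,0,-1],0],[[0,0,0],[0,0,-2],0],[[0,0,0],[0,0,-2],0],[[0,0,0],[0,0,-2],0],[[0,0,0],[0,0,-2],0],[[0,0,0],[0,0,0],0]])

```text
time_s: 8.1
position: [0.569, -0.0512, 0.1968]
eef_rot: [0.003, 0.005, 1.0, -0.0]
force: [0.7, 0.4, -2.8]
finger_gap: 0.0094
grasp_force: 50.0
```

```bash
cat > d.py <<'E'
from h import *
np.set_printoptions(precision=4,suppress=True)
go(.507,-.363,.22,81.5)
import sys
for cam in ['side','scene']:
    s,K,M=snap(cam,cam+sys.argv[1]+'.png'); rgb=s['pixels']
    hsv=cv2.cvtColor(rgb,cv2.COLOR_RGB2HSV).astype(int)
    m=(hsv[...,0]>95)&(hsv[...,0]<130)&(hsv[...,1]>120)
    n,l,stt,c=cv2.connectedComponentsWithStats(m.astype(np.uint8))
    if cam=='side': cand=[i for i in range(1,n) if c[i][1]>320]
    else: cand=[i for i in range(1,n) if 60<c[i][0]<230 and 200<c[i][1]<300]
    i=max(cand,key=lambda i:stt[i,4])
    v,u=np.nonzero(l==i); pts=np.array([onplane((a,b),.003,K,M) for a,b in zip(u,v)])[:,:2]*1000
    print(cam,stt[i],cv2.minAreaRect(pts.astype(np.float32)))
    h=cv2.convexHull(pts.astype(np.float32)); print(cv2.approxPolyDP(h,12,True).reshape(-1,2))
E
python3 d.py 2
```

```text
pos [ 0.569  -0.0512  0.1968] yaw_y 89.4 tilt 0.38 t=8.1 TURN 7.9 SHIFT [  1.51 -31.75  -2.35] gap 0.0094 j7 1.69
side [  237   304   132   116 13262] ((541.445556640625, -356.7758483886719), (283.5918273925781, 253.53379821777344), 81.88211059570312)
[[ 683.8097 -234.6841]
 [ 438.1899 -199.6185]
 [ 396.814  -479.3768]
 [ 646.0623 -509.8788]]
scene [   81   220   131   113 11250] ((539.2185668945312, -369.3914489746094), (306.3477478027344, 257.5572814941406), 81.75648498535156)
[[ 684.3573 -237.3894]
 [ 436.3784 -205.2264]
 [ 393.2992 -502.1753]
 [ 643.3684 -535.6656]]
```

View pics/side2.png

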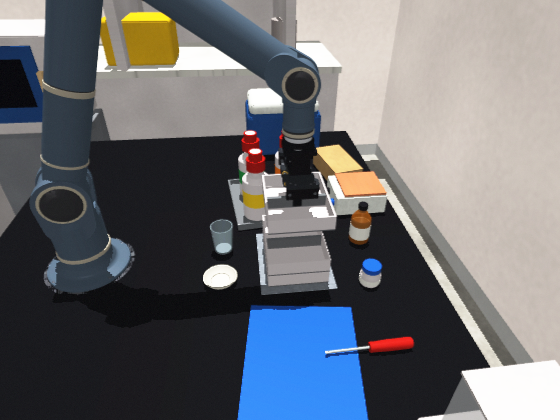

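The side view shows the tray held level over the stack, from (262,175) to (335,230). The mat centre is (0.539,-0.369) with yaw -8.2°. The driver tip is about 51 mm along the mat's x, so I'll place the tray about 34 mm towards the robot.

carry_out(deltas=[[[0,0,7.6],[0,0,0],0],[[0,0,0],[0.2,-2,0],0],[[0,0,0],[0.2,-4,0],0],[[0,0,0],[0.2,-4,0],0],[[0,0,0],[0.2,-4,0],0],[[0,0,0],[0.2,-4,0],0],[[0,0,0],[0.2,-4,0],0],[[0,0,0],[0.2,-4,0],0],[[0,0,0],[0.2,-4,0],0],[[0,0,0],[0.1,-2,0],0]])

```text
time_s: 9.2
position: [0.5016, -0.3688, 0.1919]
eef_rot: [-0.002, 0.074, 0.997, -0.001]
force: [0.3, -0.4, -2.0]
finger_gap: 0.0097
grasp_force: 50.0
```

carry_out(deltas=[[[0,0,0],[0,0,0],0],[[0,0,0],[0,0,2],0],[[0,0,0],[0,0,3],0],[[0,0,0],[0,0,3],0],[[0,0,0],[0,0,3],0],[[0,0,0],[0,0,2],0],[[0,0,0],[0,0,1],0],[[0,0,0],[0,0,0],0],[[0,0,0],[0,0,0],0],[[0,0,0],[0,0,0],0]])

```text
time_s: 10.2
position: [0.5056, -0.3651, 0.0548]
eef_rot: [0.001, 0.071, 0.997, -0.0]
force: [-0.3, -0.2, -2.1]
finger_gap: 0.0098
grasp_force: 50.0
```

```bash
cat > e.py <<'E'
from h import *
import sys
np.set_printoptions(precision=4,suppress=True)
go(.5053,-.3642,.02,81.8)
s,K,M=snap('wrist',sys.argv[1]); P=cloud(s,K,M); hsv=cv2.cvtColor(s['pixels'],cv2.COLOR_RGB2HSV).astype(int)
z=P[...,2]; zt=float(sys.argv[2])
c=np.array([.505,-.364]); d=np.hypot(P[...,0]-c[0],P[...,1]-c[1])
p=P[(abs(z-zt)<.006)&(d<.16)]; print('rim',len(p),cv2.minAreaRect((p[:,:2]*1000).astype(np.float32)))
E
python3 e.py w2.png .088
```

```text
pos [ 0.5056 -0.3651  0.0548] yaw_y 81.8 tilt 0.14 t=10.2 TURN 0.0 SHIFT [0.05 0.08 3.48] gap 0.0098 j7 2.25
rim 11397 ((489.58892822265625, -364.7597351074219), (211.2576141357422, 128.78472900390625), 81.94983673095703)
```

View pics/w2.png

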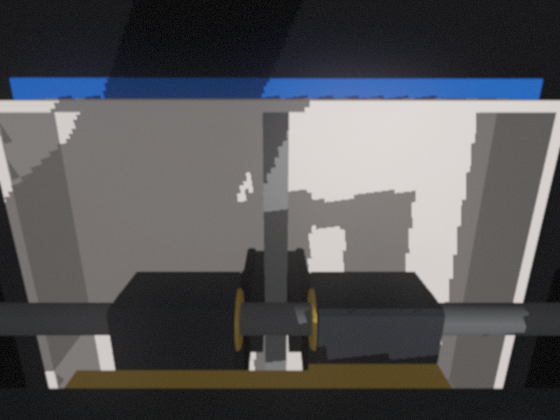

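The wrist view shows the tray in the grip, its robot-side rim parallel to the strip of mat at row 88. The y centre and yaw agree. Next I'll check the clearance to the driver tip.

Run:
```python
from h import *
s,K,M=snap('scene'); cv2.imwrite('pics/sc3.png',cv2.resize(s['pixels'][215:385,60:260,::-1],None,fx=3,fy=3,interpolation=cv2.INTER_CUBIC))
```

```text
(no output)
```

View pics/sc3.png

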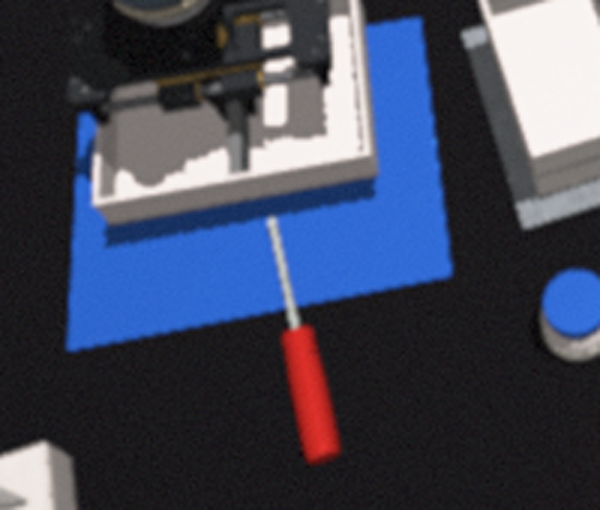

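Run:
```python
from h import *
np.set_printoptions(precision=4,suppress=True)
for cam in ['scene','side']:
    s,K,M=snap(cam); r=arm.silhouettes('driver',cam)[0]; m=r['pixels']; v,u=np.nonzero(m)
    ex=np.array([.99,-.142])
    for zz in (.003,.006,.012):
        pts=np.array([onplane((a,b),zz,K,M) for a,b in zip(u,v)])[:,:2]
        print(cam,zz,'tip in mat x', ((pts-[.539,-.369])@ex).min(), pts[((pts-[.539,-.369])@ex).argmin()])
    # mat edges in mat x from blue pixels
    if cam=='scene':
        P=cloud(s,K,M); p=P[m]; o=p[:,0].argsort()[:60]; print('shaft z',np.nanpercentile(p[o,2],[10,50,90]))
```

```text
scene 0.003 tip in mat x 0.09744743571500757 [ 0.6377 -0.3668]
scene 0.006 tip in mat x 0.09868876914612482 [ 0.6391 -0.3663]
scene 0.012 tip in mat x 0.10117143600835944 [ 0.6417 -0.3654]
shaft z [0.0148 0.021  0.0236]
side 0.003 tip in mat x 0.07096155018804796 [ 0.6126 -0.3558]
side 0.006 tip in mat x 0.07054031854233006 [ 0.6119 -0.3578]
side 0.012 tip in mat x 0.06969785525089436 [ 0.6104 -0.3618]
```

carry_out(deltas=[[[0,0,0],[0.1,0.1,0],0],[[0,0,0],[0,0,1],0],[[0,0,0],[0,0,1],0],[[0,0,0],[0,0,0.7],0],[[0,0,0],[0,0,0.4],0],[[0,0,0],[0,0,0.3],0],[[0,0,0],[0,0,0.2],0],[[0,0,0],[0,0,0.1],0],[[0,0,0],[0,0,0],0],[[0,0,0],[0,0,0],0]])

```text
time_s: 11.5
position: [0.5037, -0.3634, 0.0185]
eef_rot: [0.0, 0.071, 0.997, 0.001]
force: [-3.9, 4.3, 10.8]
finger_gap: 0.0092
grasp_force: 50.0
```

Run:
```python
from h import *
s,K,M=snap('scene'); cv2.imwrite('pics/sc4.png',cv2.resize(s['pixels'][215:385,60:260,::-1],None,fx=3,fy=3,interpolation=cv2.INTER_CUBIC))
go(.505,-.364,.018)
```

```text
pos [ 0.5037 -0.3634  0.0184] yaw_y 81.8 tilt 0.08 t=11.6 TURN 0.0 SHIFT [-0.14 -0.04  0.04] gap 0.0095 j7 2.27
```

View pics/sc4.png

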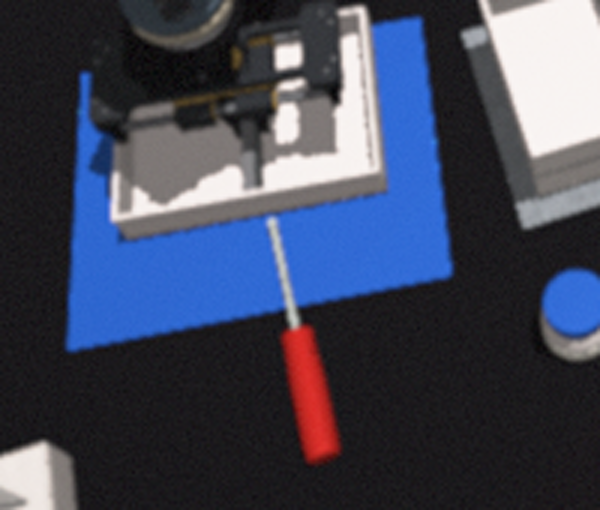

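The tray is down on the mat. The driver tip at crop (271,218) is clear of the tray edge, and the driver hasn't moved. I'll release, rise and turn clockwise ready for the caps.

carry_out(deltas=[[[0,0,0],[0,0,0],1],[[0,0,0],[0,0,0],1],[[0,0,0],[0,0,0],1],[[0,0,0],[0,0,0],1],[[0,0,0],[0,0,0],1],[[0,0,0],[0,0,0],1],[[0,0,0],[0,0,0],1],[[0,0,0],[0,0,-2],1],[[0,0,0],[0,0,-4],1],[[0,0,0],[0,0,-5],1]])

```text
time_s: 12.55
position: [0.5026, -0.3624, 0.1258]
eef_rot: [-0.002, 0.071, 0.997, 0.001]
force: [0.7, -0.6, 0.2]
finger_gap: 0.0813
grasp_force: 0.0
```

carry_out(deltas=[[[0,0,8],[0,0,-5],1],[[0,0,8],[0,0,-5],1],[[0,0,8],[0,0,-5],1],[[0,0,8],[0,0,-5],1],[[0,0,8],[0,0,-4],1],[[0,0,8],[0,0,0],1],[[0,0,8],[0,0,0],1],[[0,0,6],[0,0,0],1],[[0,0,0],[0,0,0],1],[[0,0,0],[0,0,0],1]])

```text
time_s: 13.55
position: [0.5039, -0.3633, 0.3663]
eef_rot: [-0.0, 0.574, 0.819, 0.0]
force: [-0.2, -0.1, -0.1]
finger_gap: 0.0868
grasp_force: 0.0
```

Run:
```python
from h import *
go(.45,.20,.37)
s,K,M=snap('scene'); P=cloud(s,K,M); d=np.hypot(P[...,0]-.505,P[...,1]+.364)
p=P[(P[...,2]>.038)&(P[...,2]<.056)&(d<.16)]; print(cv2.minAreaRect((p[:,:2]*1000).astype(np.float32)),np.median(p[:,2]))
```

```text
pos [ 0.5039 -0.3633  0.3663] yaw_y 20.0 tilt 0.02 t=13.6 TURN 0.0 SHIFT [54.79 14.17 -0.35] gap 0.0868 j7 1.12
((503.38995361328125, -364.93084716796875), (211.3734893798828, 163.6045684814453), 81.87103271484375) 0.0433166275241294
```

carry_out(deltas=[[[0,0,0],[4.1,1.8,0],1],[[0,0,0],[4.1,1.8,0],1],[[0,0,0],[4.1,1.8,0],1],[[0,0,0],[4.1,1.8,0],1],[[0,0,0],[4.1,1.8,0],1],[[0,0,0],[4.1,1.8,0],1],[[0,0,0],[4.1,1.8,0],1],[[0,0,0],[4.1,1.8,0],1],[[0,0,0],[4.1,1.8,0],1],[[0,0,0],[4.1,1.8,0],1]])

```text
time_s: 14.6
position: [0.534, 0.0849, 0.3668]
eef_rot: [0.0, 0.574, 0.819, 0.0]
force: [0.5, 0.1, 0.6]
finger_gap: 0.0867
grasp_force: 0.0
```

carry_out(deltas=[[[0,0,0],[4.1,1.8,0],1],[[0,0,0],[3.8,1.8,0],1],[[0,0,0],[0,0,0],1],[[0,0,0],[0,0,0],1],[[0,0,0],[0,0,0],1],[[0,0,0],[0,0,0],1],[[0,0,0],[0,0,0],1],[[0,0,0],[0,0,0],1],[[0,0,0],[0,0,0],1],[[0,0,0],[0,0,0],1]])

```text
time_s: 15.6
position: [0.5412, 0.1696, 0.3666]
eef_rot: [-0.0, 0.575, 0.818, 0.0]
force: [-0.1, 0.0, 0.6]
finger_gap: 0.0869
grasp_force: 0.0
```

```bash
cat > f.py <<'E'
from h import *
import sys
np.set_printoptions(precision=4,suppress=True)
s,K,M=snap('wrist',sys.argv[1]); P=cloud(s,K,M); print('cam',M[:3,3],M[:3,2])
hsv=cv2.cvtColor(s['pixels'],cv2.COLOR_RGB2HSV).astype(int); H,S=hsv[...,0],hsv[...,1]
red=((H<8)|(H>172))&(S>110); z=P[...,2]
for zlo,zhi,nm in ((.228,.242,'top'),(.204,.216,'ledge')):
    m=(z>zlo)&(z<zhi)
    n,l,stt,c=cv2.connectedComponentsWithStats(m.astype(np.uint8))
    for i in range(1,n):
        if stt[i,4]>400:
            q=P[l==i]; print(nm,stt[i],cv2.minEnclosingCircle((q[:,:2]*1000).astype(np.float32)),np.median(q[:,2]))
E
python3 f.py w5.png; python3 -c "
from h import *
go(.481,.180,.2625)"
```

```text
cam [0.5134 0.2463 0.5284] [ 0.1028 -0.2851 -0.953 ]
top [228   0  48  16 526] ((475.156005859375, 300.9603576660156), 17.29903793334961) 0.23269634784306528
top [ 385    3   58   62 2746] ((597.1517333984375, 320.7126770019531), 21.493362426757812) 0.23298345195124043
top [ 184  132   52   51 2007] ((479.30364990234375, 179.51014709472656), 21.20167350769043) 0.23309241223355343
top [ 336  161   51   49 1897] ((607.8972778320312, 199.6042938232422), 21.199981689453125) 0.2331194947492456
ledge [ 218    0   71   32 1023] ((473.5362548828125, 305.13470458984375), 27.73094367980957) 0.2087748706797346
ledge [ 367    0   68   77 1506] ((596.99169921875, 320.63653564453125), 29.05576515197754) 0.20884197709597382
ledge [ 182  120   65   65 1157] ((479.37420654296875, 179.44009399414062), 28.919898986816406) 0.2088838856124684
ledge [ 324  148   64   63 1100] ((607.93310546875, 199.4156951904297), 28.998477935791016) 0.2089083924370923
pos [0.5412 0.1697 0.3666] yaw_y 19.8 tilt 0.01 t=15.7 TURN 0.0 SHIFT [ 3.01 -5.32 10.41] gap 0.0868 j7 0.06
```

View pics/w5.png

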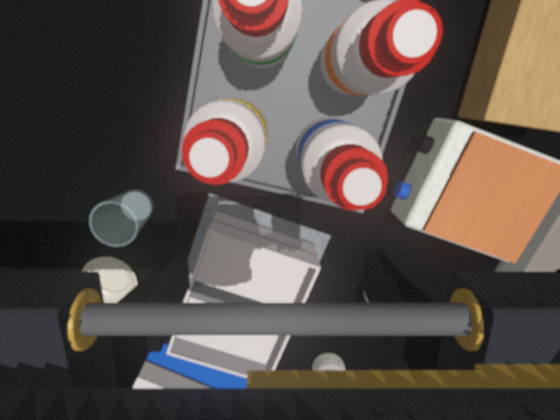

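The wrist view shows the four capped jugs: caps at B (209,158), D (361,187), A (413,35) and C (252,5). Knob and ledge radii of 21 and 29 mm match the sheet, with the ledge at z=0.209. I'll start with cap B.

carry_out(deltas=[[[0,0,0],[1.5,-2.75,0],1],[[0,0,0],[1.5,-2.75,0],1],[[0,0,0],[0,0,2],1],[[0,0,0],[0,0,4],1],[[0,0,0],[0,0,4],1],[[0,0,0],[0,0,2],1],[[0,0,0],[0,0,1.5],1],[[0,0,0],[0,0,1.2],1],[[0,0,0],[0,0,0.7],1],[[0,0,0],[0,0,0],1]])

```text
time_s: 16.65
position: [0.479, 0.1793, 0.212]
eef_rot: [-0.0, 0.575, 0.818, -0.001]
force: [-0.7, 0.9, 0.3]
finger_gap: 0.0869
grasp_force: 0.0
```

carry_out(deltas=[[[0,0,0],[0,0,0.3],0],[[0,0,0],[0,0,0],0],[[0,0,0],[0,0,0],0],[[0,0,0],[0,0,0],0],[[0,0,0],[0,0,0],0],[[0,0,0],[0,0,0],0],[[0,0,0],[0,0,0],0],[[0,0,0],[0,0,0],0],[[0,0,0],[0,0,0],0],[[0,0,0],[0,0,0],0]], force=50)

```text
time_s: 17.65
position: [0.4794, 0.1794, 0.2096]
eef_rot: [-0.0, 0.575, 0.818, 0.0]
force: [-0.3, 0.2, 0.8]
finger_gap: 0.041
grasp_force: 50.0
```

carry_out(deltas=[[[0,0,0],[0,0,0.2],0],[[0,0,0],[0,0,0.2],0],[[0,0,0],[0,0,0.2],0],[[0,0,0],[0,0,0.1],0],[[0,0,0],[0,0,0.1],0],[[0,0,0],[0,0,0],0],[[0,0,0],[0,0,0],0],[[0,0,0],[0,0,0],0],[[0,0,0],[0,0,0],0],[[0,0,0],[0,0,0],0]])

```text
time_s: 18.65
position: [0.4794, 0.1795, 0.2037]
eef_rot: [-0.0, 0.575, 0.818, 0.001]
force: [-5.2, -1.7, 14.5]
finger_gap: 0.041
grasp_force: 50.0
```

carry_out(deltas=[[[0,0,0],[0,0,0.2],0],[[0,0,-7.5],[0,0,0],0],[[0,0,-7.5],[0,0,0],0],[[0,0,-7.5],[0,0,0],0],[[0,0,-7.5],[0,0,0],0],[[0,0,-7.5],[0,0,0],0],[[0,0,-7.5],[0,0,0],0],[[0,0,-7.5],[0,0,0],0],[[0,0,-7.5],[0,0,0],0],[[0,0,0],[0,0,0],0]])

```text
time_s: 19.65
position: [0.4825, 0.1814, 0.2033]
eef_rot: [0.004, 0.087, 0.996, 0.003]
force: [-0.7, 1.5, 14.7]
finger_gap: 0.0413
grasp_force: 50.0
```

```bash
python3 -c "
from h import *
go(.4793,.1795,.25); print(np.round(arm.get_state()['ft_torque'],2),np.round(arm.get_state()['force'],1))"
```

```text
pos [0.4825 0.1814 0.2033] yaw_y 80.0 tilt 0.54 t=19.6 TURN 0.0 SHIFT [ 0.25 -0.21 -4.67] gap 0.0413 j7 1.02
[0.22 0.15 0.07] [-0.7  1.5 14.7]
```

carry_out(deltas=[[[0,0,0],[0,0,0],0],[[0,0,0],[0,0,-0.5],0],[[0,0,0],[0,0,-1],0],[[0,0,0],[0,0,-2],0],[[0,0,0],[0,0,-3],0],[[0,0,0],[0,0,-4],0],[[0,0,0],[0,0,-4],0],[[0,0,0],[0,0,-2],0],[[0,0,0],[0,0,0],0],[[0,0,0],[0,0,0],0]])

```text
time_s: 20.65
position: [0.4787, 0.1791, 0.3634]
eef_rot: [-0.001, 0.089, 0.996, -0.0]
force: [1.0, 0.0, -1.9]
finger_gap: 0.0409
grasp_force: 50.0
```

```bash
cat > g.py <<'E'
from h import *
import sys
# tray pose from scene + cap slots; red caps seen anywhere (scene)
s,K,M=snap('scene',sys.argv[1]); P=cloud(s,K,M); d=np.hypot(P[...,0]-.505,P[...,1]+.364)
p=P[(P[...,2]>.038)&(P[...,2]<.05)&(d<.16)]; c,sz,a=cv2.minAreaRect((p[:,:2]*1000).astype(np.float32)); print('tray',np.round(c,1),np.round(sz),round(a,1))
hsv=cv2.cvtColor(s['pixels'],cv2.COLOR_RGB2HSV).astype(int); red=((hsv[...,0]<8)|(hsv[...,0]>172))&(hsv[...,1]>120)
n,l,stt,_=cv2.connectedComponentsWithStats(red.astype(np.uint8))
for i in range(1,n):
    if stt[i,4]>60:
        q=P[l==i]; zm=np.nanpercentile(q[:,2],98); t=q[q[:,2]>zm-.005]; print('red',stt[i],'ztop %.3f'%zm,np.round(np.nanmean(t,0),3))
E
python3 g.py sc6.png; python3 -c "
from h import *
go(.5034,-.365,.34,81.9)"
```

```text
tray [ 503.5 -364.9] [211. 163.] 81.8
red [337  81  30  38 651] ztop 0.386 [0.49  0.177 0.385]
red [376 116  27  31 524] ztop 0.232 [0.479 0.305 0.231]
red [404 151  29  32 580] ztop 0.232 [0.603 0.314 0.231]
red [362 169  27  32 500] ztop 0.232 [0.615 0.193 0.231]
red [153 322  21  49 633] ztop 0.026 [ 0.744 -0.365  0.023]
pos [0.4784 0.179  0.3627] yaw_y 79.8 tilt 0.19 t=20.7 TURN -2.1 SHIFT [-10.15 -53.5    2.34] gap 0.0414 j7 0.98
```

View pics/sc6.png

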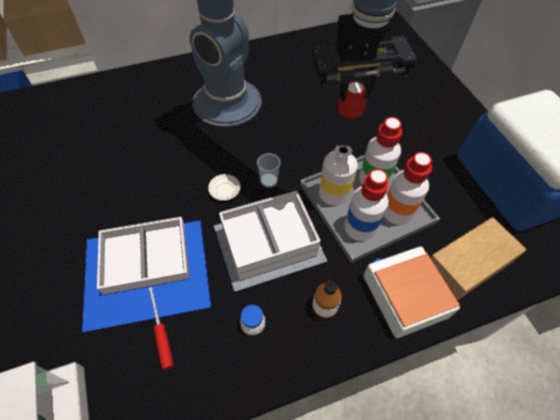

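The scene picture shows cap B held clear at (352,100), jug B open at (342,150), and the tray on the mat unmoved. I'll carry the cap to slot 1.

carry_out(deltas=[[[0,0,-2],[0,0,0],0],[[0,0,0],[-1.15,-4,0],0],[[0,0,0],[-1.15,-4,0],0],[[0,0,0],[-1.15,-4,0],0],[[0,0,0],[-1.15,-4,0],0],[[0,0,0],[-1.15,-4,0],0],[[0,0,0],[-1.15,-4,0],0],[[0,0,0],[-1.15,-4,0],0],[[0,0,0],[-1.15,-4,0],0],[[0,0,0],[-1.15,-4,0],0]])

```text
time_s: 21.7
position: [0.5297, -0.1929, 0.3623]
eef_rot: [-0.002, 0.071, 0.997, 0.0]
force: [0.2, -0.5, -1.0]
finger_gap: 0.0412
grasp_force: 50.0
```

carry_out(deltas=[[[0,0,0],[-1.15,-4,0],0],[[0,0,0],[-1.15,-4,0],0],[[0,0,0],[-1.15,-4,0],0],[[0,0,0],[0,0,2],0],[[0,0,0],[0,0,4],0],[[0,0,0],[0,0,5],0],[[0,0,0],[0,0,5],0],[[0,0,0],[0,0,4],0],[[0,0,0],[0,0,2],0],[[0,0,0],[0,0,0],0]])

```text
time_s: 22.7
position: [0.5442, -0.3131, 0.1389]
eef_rot: [-0.005, 0.071, 0.997, 0.002]
force: [-0.6, -0.0, -1.0]
finger_gap: 0.0408
grasp_force: 50.0
```

```bash
python3 -c "
from h import *
go(.5475,-.3176,.047,81.9)"
```

```text
pos [ 0.5442 -0.3131  0.1389] yaw_y 81.8 tilt 0.65 t=22.7 TURN -0.1 SHIFT [-0.49 -0.42  9.18] gap 0.0408 j7 2.16
```

carry_out(deltas=[[[0,0,0],[0,-0.2,2],0],[[0,0,0],[0,0,2],0],[[0,0,0],[0,0,2],0],[[0,0,0],[0,0,1.5],0],[[0,0,0],[0,0,0.5],0],[[0,0,0],[0,0,0],0],[[0,0,0],[0,0,0],0],[[0,0,0],[0,0,0],0],[[0,0,0],[0,0,0],0],[[0,0,0],[0,0,0],0]])

```text
time_s: 23.7
position: [0.5476, -0.3174, 0.065]
eef_rot: [0.0, 0.071, 0.997, -0.0]
force: [0.4, 0.2, -0.7]
finger_gap: 0.0412
grasp_force: 50.0
```

```bash
python3 -c "
from h import *
go(.5475,-.3176,.047,81.9)"; python3 g.py sc7.png
```

```text
pos [ 0.5476 -0.3174  0.065 ] yaw_y 81.8 tilt 0.05 t=23.7 TURN -0.1 SHIFT [ 0.01 -0.02  1.8 ] gap 0.0412 j7 2.21
tray [ 503.9 -364.7] [212. 164.] 81.5
red [376 116  27  31 523] ztop 0.233 [0.479 0.305 0.231]
red [404 151  29  32 580] ztop 0.232 [0.603 0.314 0.231]
red [362 169  27  32 499] ztop 0.233 [0.615 0.194 0.231]
red [150 254  26  19 318] ztop 0.089 [ 0.563 -0.321  0.092]
red [153 322  21  49 632] ztop 0.026 [ 0.745 -0.365  0.023]
```

carry_out(deltas=[[[0,0,0],[0,0,0.8],0],[[0,0,0],[0,0,0.6],0],[[0,0,0],[0,0,0.3],0],[[0,0,0],[0,0,0],0],[[0,0,0],[0,0,0],0],[[0,0,0],[0,0,0],0.7],[[0,0,0],[0,0,0],0.7],[[0,0,0],[0,0,0],0.7],[[0,0,0],[0,0,0],0.7],[[0,0,0],[0,0,0],0.7]])

```text
time_s: 24.75
position: [0.5474, -0.3173, 0.0476]
eef_rot: [0.0, 0.071, 0.997, 0.0]
force: [0.8, 0.3, 0.2]
finger_gap: 0.0605
grasp_force: 0.0
```

carry_out(deltas=[[[0,0,0],[0,0,-1],0.7],[[0,0,0],[0,0,-2],0.7],[[0,0,0],[0,0,-4],1],[[0,0,7.5],[0,0,-5],1],[[0,0,8],[0,0,-5],1],[[0,0,8],[0,0,-5],1],[[0,0,8],[0,0,-5],1],[[0,0,8],[0,0,-4],1],[[0,0,8],[0,0,-1],1],[[0,0,8],[0,0,0],1]])

```text
time_s: 25.75
position: [0.5478, -0.3183, 0.3714]
eef_rot: [0.003, 0.53, 0.848, 0.001]
force: [0.1, -0.1, 0.2]
finger_gap: 0.0868
grasp_force: 0.0
```

carry_out(deltas=[[[0,0,6],[0,0,0],1],[[0,0,0],[2,0.8,0],1],[[0,0,0],[4,1.8,0],1],[[0,0,0],[4,1.8,0],1],[[0,0,0],[4,1.8,0],1],[[0,0,0],[4,1.8,0],1],[[0,0,0],[4,1.8,0],1],[[0,0,0],[4,1.8,0],1],[[0,0,0],[4,1.8,0],1],[[0,0,0],[0,0,0],1]])

```text
time_s: 26.75
position: [0.5691, 0.019, 0.3673]
eef_rot: [-0.001, 0.566, 0.824, 0.001]
force: [-0.2, -0.3, -0.6]
finger_gap: 0.0871
grasp_force: 0.0
```

```bash
python3 -c "
from h import *
go(.6079,.1995,.2125)"; python3 g.py sc8.png
```

```text
pos [0.5691 0.019  0.3673] yaw_y 21.0 tilt 0.20 t=26.8 TURN 0.0 SHIFT [15.4  10.09 15.54] gap 0.0871 j7 0.45
tray [ 503.8 -364.8] [211. 163.] 82.0
red [376 116  27  31 524] ztop 0.232 [0.479 0.305 0.231]
red [404 151  29  32 579] ztop 0.233 [0.604 0.314 0.231]
red [362 169  27  32 499] ztop 0.233 [0.614 0.193 0.231]
red [153 251  24  23 322] ztop 0.069 [ 0.557 -0.318  0.067]
red [153 322  21  49 633] ztop 0.026 [ 0.744 -0.364  0.023]
```

carry_out(deltas=[[[0,0,0],[3.8,2.5,0],1],[[0,0,0],[3.8,2.5,0],1],[[0,0,0],[3.8,2.5,0],1],[[0,0,0],[3.8,2.5,0],1],[[0,0,0],[0,0,3],1],[[0,0,0],[0,0,4],1],[[0,0,0],[0,0,3],1],[[0,0,0],[0,0,1],1],[[0,0,0],[0,0,0],1],[[0,0,0],[0,0,0],1]])

```text
time_s: 27.8
position: [0.611, 0.187, 0.2595]
eef_rot: [0.001, 0.572, 0.82, 0.001]
force: [0.7, 0.2, 0.7]
finger_gap: 0.0871
grasp_force: 0.0
```

```bash
python3 -c "
from h import *
go(.6079,.1995,.2095)"
```

```text
pos [0.611  0.187  0.2595] yaw_y 20.3 tilt 0.17 t=27.8 TURN 0.0 SHIFT [1.28 0.13 5.  ] gap 0.0871 j7 0.27
```

carry_out(deltas=[[[0,0,0],[1.2,0.1,0],1],[[0,0,0],[0,0,0],1],[[0,0,0],[0,0,2],1],[[0,0,0],[0,0,1.5],1],[[0,0,0],[0,0,1],1],[[0,0,0],[0,0,0.2],1],[[0,0,0],[0,0,0],1],[[0,0,0],[0,0,0],1],[[0,0,0],[0,0,0],1],[[0,0,0],[0,0,0],1]])

```text
time_s: 28.8
position: [0.6069, 0.1994, 0.2111]
eef_rot: [0.0, 0.571, 0.821, 0.0]
force: [0.3, 0.2, -0.4]
finger_gap: 0.087
grasp_force: 0.0
```

```bash
python3 -c "
from h import *
go(.6079,.1995,.2096)"
```

```text
pos [0.6069 0.1994 0.2111] yaw_y 20.3 tilt 0.06 t=28.8 TURN 0.0 SHIFT [-0.03  0.1   0.15] gap 0.0870 j7 0.28
```

carry_out(deltas=[[[0,0,0],[0,0.1,0.15],0],[[0,0,0],[0,0,0],0],[[0,0,0],[0,0,0],0],[[0,0,0],[0,0,0],0],[[0,0,0],[0,0,0],0],[[0,0,0],[0,0,0],0],[[0,0,0],[0,0,0],0],[[0,0,0],[0,0,0],0],[[0,0,0],[0,0,0],0],[[0,0,0],[0,0,0],0]], force=50)

```text
time_s: 29.8
position: [0.608, 0.1998, 0.2095]
eef_rot: [0.0, 0.571, 0.821, 0.001]
force: [0.8, -0.3, 5.0]
finger_gap: 0.0412
grasp_force: 50.2
```

carry_out(deltas=[[[0,0,0],[0,0,0.2],0],[[0,0,0],[0,0,0.2],0],[[0,0,0],[0,0,0.2],0],[[0,0,0],[0,0,0.2],0],[[0,0,0],[0,0,0.2],0],[[0,0,0],[0,0,0.1],0],[[0,0,0],[0,0,0],0],[[0,0,0],[0,0,0],0],[[0,0,0],[0,0,0],0],[[0,0,0],[0,0,0],0]])

```text
time_s: 30.8
position: [0.6081, 0.1998, 0.2014]
eef_rot: [-0.0, 0.571, 0.821, 0.001]
force: [-4.8, -0.7, 19.7]
finger_gap: 0.0413
grasp_force: 52.5
```

carry_out(deltas=[[[0,0,-7.5],[0,0,0],0],[[0,0,-7.5],[0,0,0],0],[[0,0,-7.5],[0,0,0],0],[[0,0,-7.5],[0,0,0],0],[[0,0,-7.5],[0,0,0],0],[[0,0,-7.5],[0,0,0],0],[[0,0,-7.5],[0,0,0],0],[[0,0,-7.5],[0,0,0],0],[[0,0,0],[0,0,0],0],[[0,0,0],[0,0,0],0]])

```text
time_s: 31.8
position: [0.6103, 0.2011, 0.2023]
eef_rot: [0.004, 0.084, 0.996, 0.002]
force: [-1.1, 1.0, 17.5]
finger_gap: 0.0413
grasp_force: 51.7
```

carry_out(deltas=[[[0,0,0],[0,0,-0.5],0],[[0,0,0],[0,0,-1],0],[[0,0,0],[0,0,-2],0],[[0,0,0],[0,0,-3],0],[[0,0,0],[0,0,-4],0],[[0,0,0],[0,0,-4],0],[[0,0,0],[0,0,-2],0],[[0,0,0],[0,0,0],0],[[0,0,-1.6],[0,0,0],0],[[0,0,0],[0.2,-2,0],0]])

```text
time_s: 32.8
position: [0.6012, 0.183, 0.3596]
eef_rot: [-0.003, 0.067, 0.998, -0.0]
force: [-0.1, -0.0, -1.6]
finger_gap: 0.0413
grasp_force: 50.4
```

carry_out(deltas=[[[0,0,0],[0.5,-4,0],0],[[0,0,0],[0.5,-4,0],0],[[0,0,0],[0.5,-4,0],0],[[0,0,0],[0.5,-4,0],0],[[0,0,0],[0.5,-4,0],0],[[0,0,0],[0.5,-4,0],0],[[0,0,0],[0.5,-4,0],0],[[0,0,0],[0.5,-4,0],0],[[0,0,0],[0.5,-4,0],0],[[0,0,0],[0.5,-4,0],0]])

```text
time_s: 33.8
position: [0.4941, -0.211, 0.3613]
eef_rot: [-0.002, 0.071, 0.997, 0.0]
force: [0.5, -0.3, -1.2]
finger_gap: 0.0409
grasp_force: 50.4
```

carry_out(deltas=[[[0,0,0],[0.5,-4,0],0],[[0,0,0],[0.4,-4,0],0],[[0,0,0],[0,-2,0],0],[[0,0,0],[0,0,3],0],[[0,0,0],[0,0,4],0],[[0,0,0],[0,0,5],0],[[0,0,0],[0,0,4],0],[[0,0,0],[0,0,0],0],[[0,0,0],[0,0,0],0],[[0,0,0],[0,0,0],0]])

```text
time_s: 34.8
position: [0.4746, -0.3079, 0.2051]
eef_rot: [0.002, 0.071, 0.997, -0.001]
force: [0.2, -0.2, -0.3]
finger_gap: 0.0409
grasp_force: 50.3
```

```bash
python3 -c "
from h import *
go(.4743,-.3072,.047,81.9)"; python3 g.py sc9.png
```

```text
pos [ 0.4746 -0.3079  0.2051] yaw_y 81.9 tilt 0.19 t=34.8 TURN -0.0 SHIFT [ 0.09  0.08 15.81] gap 0.0409 j7 2.2
tray [ 503.9 -364.8] [211. 164.] 82.2
red [376 116  27  31 522] ztop 0.232 [0.479 0.305 0.231]
red [404 151  29  32 581] ztop 0.232 [0.604 0.314 0.231]
red [132 191  31  29 545] ztop 0.229 [ 0.484 -0.312  0.227]
red [153 248  24  26 344] ztop 0.070 [ 0.551 -0.319  0.068]
red [153 323  21  48 633] ztop 0.026 [ 0.746 -0.364  0.023]
```

carry_out(deltas=[[[0,0,0],[0.1,0.1,3],0],[[0,0,0],[0,0,4],0],[[0,0,0],[0,0,3.5],0],[[0,0,0],[0,0,2],0],[[0,0,0],[0,0,1.5],0],[[0,0,0],[0,0,1],0],[[0,0,0],[0,0,0.5],0],[[0,0,0],[0,0,0.2],0],[[0,0,0],[0,0,0],0],[[0,0,0],[0,0,0],0]])

```text
time_s: 35.85
position: [0.4738, -0.3057, 0.0468]
eef_rot: [0.001, 0.07, 0.998, -0.0]
force: [-0.1, 0.5, -0.3]
finger_gap: 0.041
grasp_force: 50.1
```

carry_out(deltas=[[[0,0,0],[0,0,0],0.7],[[0,0,0],[0,0,0],0.7],[[0,0,0],[0,0,0],0.7],[[0,0,0],[0,0,0],0.7],[[0,0,0],[0,0,0],0.7],[[0,0,0],[0,0,-1],0.7],[[0,0,0],[0,0,-2],0.7],[[0,0,0],[0,0,-4],1],[[0,0,8],[0,0,-5],1],[[0,0,8],[0,0,-5],1]])

```text
time_s: 36.85
position: [0.4726, -0.3054, 0.2181]
eef_rot: [-0.0, 0.212, 0.977, 0.0]
force: [0.9, -0.5, 0.3]
finger_gap: 0.077
grasp_force: 0.0
```

carry_out(deltas=[[[0,0,8],[0,0,-5],1],[[0,0,8],[0,0,-5],1],[[0,0,8],[0,0,-4],1],[[0,0,8],[0,0,-1],1],[[0,0,8],[0,0,0],1],[[0,0,5.5],[0,0,0],1],[[0,0,0],[0,0,0],1],[[0,0,0],[1.8,1.1,0],1],[[0,0,0],[3.6,2.2,0],1],[[0,0,0],[3.6,2.2,0],1]])

```text
time_s: 37.85
position: [0.4928, -0.2016, 0.3662]
eef_rot: [0.0, 0.571, 0.821, 0.0]
force: [0.8, 0.4, 1.2]
finger_gap: 0.087
grasp_force: 0.0
```

carry_out(deltas=[[[0,0,0],[3.6,2.2,0],1],[[0,0,0],[3.6,2.2,0],1],[[0,0,0],[3.6,2.2,0],1],[[0,0,0],[3.6,2.2,0],1],[[0,0,0],[3.6,2.2,0],1],[[0,0,0],[3.6,2.2,0],1],[[0,0,0],[3.6,2.2,0],1],[[0,0,0],[3.6,2.2,0],1],[[0,0,0],[0,0,0],1],[[0,0,0],[0,0,0],1]])

```text
time_s: 38.85
position: [0.5576, 0.1302, 0.3657]
eef_rot: [0.0, 0.569, 0.822, -0.001]
force: [0.3, -0.2, 0.3]
finger_gap: 0.0872
grasp_force: 0.0
```

```bash
python3 -c "
from h import *
go(.597,.3207,.2096)"; python3 f.py w10.png; python3 g.py sc10.png
```

```text
pos [0.5576 0.1302 0.3657] yaw_y 20.6 tilt 0.09 t=38.9 TURN 0.0 SHIFT [16.45 10.43 15.58] gap 0.0872 j7 0.27
cam [0.5287 0.2067 0.5275] [ 0.1061 -0.2851 -0.9526]
ledge [375   0  66  23 847] ((601.4931640625, 307.9985656738281), 25.25951385498047) 0.20874553048058542
tray [ 502.7 -364.5] [211. 165.] 81.9
red [377 118  26  29 429] ztop 0.439 [0.644 0.145 0.438]
red [404 151  29  32 579] ztop 0.233 [0.604 0.314 0.231]
red [152 223  25  51 677] ztop 0.070 [ 0.521 -0.313  0.068]
red [153 322  21  49 630] ztop 0.026 [ 0.745 -0.364  0.023]
```

carry_out(deltas=[[[0,0,0],[3.3,2.1,0],1],[[0,0,0],[3.3,2.1,0],1],[[0,0,0],[3.3,2.1,0],1],[[0,0,0],[3.3,2.1,0],1],[[0,0,0],[3.2,2.0,0],1],[[0,0,0],[0,0,2],1],[[0,0,0],[0,0,4],1],[[0,0,0],[0,0,3],1],[[0,0,0],[0,0,0],1],[[0,0,0],[0,0,0],1]])

```text
time_s: 39.95
position: [0.5987, 0.3182, 0.2772]
eef_rot: [0.0, 0.571, 0.821, 0.0]
force: [0.6, 0.1, 0.3]
finger_gap: 0.0872
grasp_force: 0.0
```

```bash
python3 -c "
from h import *
go(.597,.3207,.2096)"
```

```text
pos [0.5987 0.3182 0.2772] yaw_y 20.3 tilt 0.05 t=40.0 TURN 0.0 SHIFT [ 0.29 -0.08  6.76] gap 0.0872 j7 0.12
```

carry_out(deltas=[[[0,0,0],[0.25,-0.1,2],1],[[0,0,0],[0,0,2],1],[[0,0,0],[0,0,1.5],1],[[0,0,0],[0,0,0.7],1],[[0,0,0],[0,0,0.3],1],[[0,0,0],[0,0,0],1],[[0,0,0],[0,0,0],1],[[0,0,0],[0,0,0],1],[[0,0,0],[0,0,0],1],[[0,0,0],[0,0,0],1]])

```text
time_s: 40.95
position: [0.5963, 0.3215, 0.2113]
eef_rot: [0.0, 0.57, 0.821, 0.0]
force: [-0.7, 0.2, -0.2]
finger_gap: 0.0869
grasp_force: 0.0
```

```bash
python3 -c "
from h import *
go(.597,.3207,.2096)"
```

```text
pos [0.5963 0.3215 0.2113] yaw_y 20.4 tilt 0.03 t=41.0 TURN 0.0 SHIFT [-0.1   0.04  0.17] gap 0.0869 j7 0.15
```

carry_out(deltas=[[[0,0,0],[-0.1,0,0.2],0],[[0,0,0],[0,0,0],0],[[0,0,0],[0,0,0],0],[[0,0,0],[0,0,0],0],[[0,0,0],[0,0,0],0],[[0,0,0],[0,0,0],0],[[0,0,0],[0,0,0],0],[[0,0,0],[0,0,0],0],[[0,0,0],[0,0,0],0],[[0,0,0],[0,0,0],0]], force=50)

```text
time_s: 41.95
position: [0.5971, 0.3207, 0.2096]
eef_rot: [0.0, 0.571, 0.821, 0.001]
force: [2.0, 0.9, 4.2]
finger_gap: 0.0409
grasp_force: 50.1
```

carry_out(deltas=[[[0,0,0],[0,0,0.2],0],[[0,0,0],[0,0,0.2],0],[[0,0,0],[0,0,0.2],0],[[0,0,0],[0,0,0.2],0],[[0,0,0],[0,0,0.15],0],[[0,0,0],[0,0,0],0],[[0,0,0],[0,0,0],0],[[0,0,0],[0,0,0],0],[[0,0,0],[0,0,0],0],[[0,0,0],[0,0,0],0]])

```text
time_s: 42.95
position: [0.5972, 0.3207, 0.2028]
eef_rot: [-0.0, 0.57, 0.821, 0.001]
force: [-2.9, -1.4, 15.7]
finger_gap: 0.0412
grasp_force: 51.7
```

carry_out(deltas=[[[0,0,-7.5],[0,0,0],0],[[0,0,-7.5],[0,0,0],0],[[0,0,-7.5],[0,0,0],0],[[0,0,-7.5],[0,0,0],0],[[0,0,-7.5],[0,0,0],0],[[0,0,-7.5],[0,0,0],0],[[0,0,-7.5],[0,0,0],0],[[0,0,-7.5],[0,0,0],0],[[0,0,0],[0,0,0],0],[[0,0,0],[0,0,0],0]])

```text
time_s: 43.95
position: [0.5987, 0.3221, 0.2036]
eef_rot: [0.003, 0.083, 0.997, 0.003]
force: [-0.1, 2.4, 14.9]
finger_gap: 0.0414
grasp_force: 51.1
```

carry_out(deltas=[[[0,0,0],[0,0,-0.5],0],[[0,0,0],[0,0,-1],0],[[0,0,0],[0,0,-2],0],[[0,0,0],[0,0,-3],0],[[0,0,0],[0,0,-4],0],[[0,0,0],[0,0,-4],0],[[0,0,0],[0,0,-2],0],[[0,0,0],[0,0,0],0],[[0,0,-1.5],[0,0,0],0],[[0,0,0],[-0.2,-2,0],0]])

```text
time_s: 44.95
position: [0.5936, 0.3032, 0.3609]
eef_rot: [-0.003, 0.067, 0.998, -0.001]
force: [0.3, 0.3, -1.3]
finger_gap: 0.041
grasp_force: 50.3
```

carry_out(deltas=[[[0,0,0],[-0.2,-4,0],0],[[0,0,0],[-0.2,-4,0],0],[[0,0,0],[-0.2,-4,0],0],[[0,0,0],[-0.2,-4,0],0],[[0,0,0],[-0.2,-4,0],0],[[0,0,0],[-0.2,-4,0],0],[[0,0,0],[-0.2,-4,0],0],[[0,0,0],[-0.2,-4,0],0],[[0,0,0],[-0.2,-4,0],0],[[0,0,0],[-0.2,-4,0],0]])

```text
time_s: 45.95
position: [0.5569, -0.1012, 0.3627]
eef_rot: [-0.002, 0.071, 0.997, 0.0]
force: [-0.7, -0.5, -0.9]
finger_gap: 0.041
grasp_force: 50.3
```

carry_out(deltas=[[[0,0,0],[-0.2,-4,0],0],[[0,0,0],[-0.2,-4,0],0],[[0,0,0],[-0.2,-4,0],0],[[0,0,0],[-0.2,-4,0],0],[[0,0,0],[-0.3,-4,0],0],[[0,0,0],[-0.3,-4,0],0],[[0,0,0],[-0.3,-4,0],0],[[0,0,0],[-0.3,-4,0],0],[[0,0,0],[0,-0.5,0],0],[[0,0,0],[0,0,0],0]])

```text
time_s: 46.95
position: [0.5306, -0.4249, 0.3626]
eef_rot: [-0.002, 0.073, 0.997, 0.001]
force: [0.8, 0.2, -1.5]
finger_gap: 0.0413
grasp_force: 50.2
```

```bash
python3 -c "
from h import *
go(.5325,-.4226,.047,81.9)"; python3 g.py sc11.png
```

```text
pos [ 0.5306 -0.4249  0.3626] yaw_y 81.6 tilt 0.22 t=47.0 TURN -0.3 SHIFT [-0.27  0.22 31.56] gap 0.0413 j7 2.31
tray [ 511.1 -359.5] [211. 163.] 81.9
red [376 116  27  31 524] ztop 0.232 [0.479 0.306 0.231]
red [ 44 178  44  39 912] ztop 0.385 [ 0.541 -0.429  0.385]
red [154 225  25  51 665] ztop 0.070 [ 0.531 -0.307  0.068]
red [153 323  21  48 630] ztop 0.025 [ 0.745 -0.364  0.023]
```

The tray seems to have been knocked about 1 cm. I'll let things settle and measure again.

carry_out(deltas=[[[0,0,0],[0,0,2],0],[[0,0,0],[0,0,3],0],[[0,0,0],[0,0,3],0],[[0,0,0],[0,0,2],0],[[0,0,0],[0,0,0],0],[[0,0,0],[0,0,0],0],[[0,0,0],[0,0,0],0],[[0,0,0],[0,0,0],0],[[0,0,0],[0,0,0],0],[[0,0,0],[0,0,0],0]])

```text
time_s: 48.0
position: [0.5336, -0.4232, 0.2651]
eef_rot: [0.0, 0.07, 0.998, -0.0]
force: [0.5, -0.6, -2.1]
finger_gap: 0.0413
grasp_force: 50.2
```

```bash
python3 g.py sc12.png; python3 -c "
from h import *
go(.5325,-.4226,.047,81.9)
s,K,M=snap('side','sd12.png'); P=cloud(s,K,M); d=np.hypot(P[...,0]-.505,P[...,1]+.364)
p=P[(P[...,2]>.038)&(P[...,2]<.05)&(d<.17)]; print(cv2.minAreaRect((p[:,:2]*1000).astype(np.float32)))
a=cv2.imread('pics/sc12.png')[200:380,50:250]; cv2.imwrite('pics/sc12c.png',cv2.resize(a,None,fx=3,fy=3,interpolation=cv2.INTER_CUBIC))"
```

```text
tray [ 510.9 -359.8] [211. 164.] 81.9
red [376 116  27  31 526] ztop 0.233 [0.479 0.305 0.231]
red [ 68 213  39  30 665] ztop 0.288 [ 0.544 -0.427  0.287]
red [154 225  25  51 664] ztop 0.070 [ 0.531 -0.307  0.068]
red [153 323  21  47 627] ztop 0.026 [ 0.746 -0.364  0.023]
pos [ 0.5336 -0.4232  0.2649] yaw_y 81.9 tilt 0.03 t=48.0 TURN 0.0 SHIFT [ 0.13  0.05 21.79] gap 0.0410 j7 2.34
((509.837890625, -356.9261169433594), (213.62635803222656, 160.40052795410156), 82.14111328125)
```

View pics/sc12c.png

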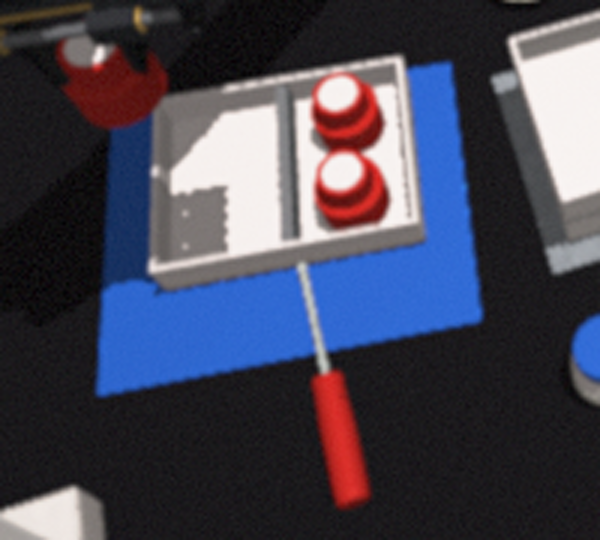

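The crop shows the tray shifted about 9 mm, still square on the mat. Its edge is beside the driver tip at (302,268), and both caps stand upright on the floor at (345,110) and (350,190). That is within tolerance, so I'll carry on with updated slots.

carry_out(deltas=[[[0,0,0],[-0.55,0.65,2],0],[[0,0,0],[0,0,4],0],[[0,0,0],[0,0,4],0],[[0,0,0],[0,0,4],0],[[0,0,0],[0,0,2],0],[[0,0,0],[0,0,2],0],[[0,0,0],[0,0,1],0],[[0,0,0],[0,0,0],0],[[0,0,0],[0,0,0],0],[[0,0,0],[0,0,0],0]])

```text
time_s: 49.1
position: [0.5405, -0.4181, 0.076]
eef_rot: [0.001, 0.07, 0.998, -0.001]
force: [-0.4, -1.0, -0.7]
finger_gap: 0.0413
grasp_force: 50.2
```

```bash
python3 g.py sc13.png; python3 -c "
from h import *
go(.5401,-.4174,.047,81.9)"
```

```text
tray [ 510.9 -359.5] [211. 163.] 82.2
red [376 116  27  31 523] ztop 0.232 [0.478 0.305 0.231]
red [154 225  25  51 664] ztop 0.070 [ 0.53  -0.308  0.068]
red [105 263  29  19 352] ztop 0.100 [ 0.556 -0.421  0.102]
red [153 322  21  49 633] ztop 0.026 [ 0.745 -0.364  0.023]
pos [ 0.5405 -0.418   0.0759] yaw_y 81.9 tilt 0.13 t=49.1 TURN 0.0 SHIFT [0.06 0.06 2.89] gap 0.0410 j7 2.43
```

carry_out(deltas=[[[0,0,0],[0,0,1],0],[[0,0,0],[0,0,1],0],[[0,0,0],[0,0,0.6],0],[[0,0,0],[0,0,0.25],0],[[0,0,0],[0,0,0],0],[[0,0,0],[0,0,0],0.7],[[0,0,0],[0,0,0],0.7],[[0,0,0],[0,0,0],0.7],[[0,0,0],[0,0,0],0.7],[[0,0,0],[0,0,0],0.7]])

```text
time_s: 50.15
position: [0.5402, -0.4181, 0.0464]
eef_rot: [0.001, 0.071, 0.998, -0.0]
force: [0.2, -1.2, 4.4]
finger_gap: 0.0601
grasp_force: 2.1
```

carry_out(deltas=[[[0,0,0],[0,0,-1],0.7],[[0,0,0],[0,0,-2],0.7],[[0,0,0],[0,0,-4],1],[[0,0,7.5],[0,0,-5],1],[[0,0,8],[0,0,-5],1],[[0,0,8],[0,0,-5],1],[[0,0,8],[0,0,-5],1],[[0,0,8],[0,0,-4],1],[[0,0,8],[0,0,-1],1],[[0,0,8],[0,0,0],1]])

```text
time_s: 51.15
position: [0.5398, -0.418, 0.3688]
eef_rot: [0.002, 0.529, 0.849, -0.0]
force: [-0.6, -0.9, -0.4]
finger_gap: 0.0869
grasp_force: 0.0
```

carry_out(deltas=[[[0,0,6],[0,0,0],1],[[0,0,0],[0,0,0],1],[[0,0,0],[2,0.5,0],1],[[0,0,0],[4,1.1,0],1],[[0,0,0],[4,1.1,0],1],[[0,0,0],[4,1.1,0],1],[[0,0,0],[4,1.1,0],1],[[0,0,0],[4,1.1,0],1],[[0,0,0],[4,1.1,0],1],[[0,0,0],[4,1.1,0],1]])

```text
time_s: 52.15
position: [0.5112, -0.1059, 0.3656]
eef_rot: [-0.001, 0.569, 0.822, -0.0]
force: [0.9, 0.9, 0.5]
finger_gap: 0.0871
grasp_force: 0.0
```

carry_out(deltas=[[[0,0,0],[4,1.1,0],1],[[0,0,0],[4,1.1,0],1],[[0,0,0],[4,1.1,0],1],[[0,0,0],[4,1.1,0],1],[[0,0,0],[4,1.1,0],1],[[0,0,0],[4,1,0],1],[[0,0,0],[4,1,0],1],[[0,0,0],[4,1,0],1],[[0,0,0],[0,0,0],1],[[0,0,0],[0,0,0],1]])

```text
time_s: 53.15
position: [0.4794, 0.2226, 0.3656]
eef_rot: [0.0, 0.569, 0.822, -0.001]
force: [1.3, -0.9, 0.5]
finger_gap: 0.0867
grasp_force: 0.0
```

```bash
python3 -c "
from h import *
go(.470,.3118,.2096)"; python3 f.py w14.png; python3 g.py sc14.png
```

```text
pos [0.4794 0.2226 0.3656] yaw_y 20.7 tilt 0.11 t=53.1 TURN 0.0 SHIFT [ 8.7   2.29 15.58] gap 0.0867 j7 0.06
cam [0.4505 0.2991 0.5273] [ 0.1063 -0.2854 -0.9525]
top [ 280   56   54   58 2381] ((471.0743103027344, 312.2755126953125), 21.157482147216797) 0.23305508042396123
ledge [ 270   49   69   73 1487] ((471.12249755859375, 312.14990234375), 29.038257598876953) 0.20878531845912823
tray [ 511.1 -360. ] [211. 164.] 82.0
red [376 116  27  31 524] ztop 0.232 [0.478 0.305 0.231]
red [154 225  25  51 665] ztop 0.070 [ 0.531 -0.307  0.068]
red [111 260  26  24 357] ztop 0.069 [ 0.55  -0.415  0.067]
red [153 323  21  48 630] ztop 0.026 [ 0.745 -0.364  0.023]
```

carry_out(deltas=[[[0,0,0],[2.2,0.6,0],1],[[0,0,0],[2.2,0.6,0],1],[[0,0,0],[2.2,0.6,0],1],[[0,0,0],[2.0,0.5,0],1],[[0,0,0],[0,0,2],1],[[0,0,0],[0,0,4],1],[[0,0,0],[0,0,3],1],[[0,0,0],[0,0,0],1],[[0,0,0],[0,0,0],1],[[0,0,0],[0,0,0],1]])

```text
time_s: 54.25
position: [0.4727, 0.3113, 0.2779]
eef_rot: [0.001, 0.57, 0.821, 0.001]
force: [-1.0, 0.2, 0.6]
finger_gap: 0.0869
grasp_force: 0.0
```

```bash
python3 -c "
from h import *
go(.4711,.3122,.2096)"
```

```text
pos [0.4727 0.3113 0.2779] yaw_y 20.4 tilt 0.18 t=54.2 TURN 0.0 SHIFT [ 0.13 -0.14  6.83] gap 0.0869 j7 0.04
```

carry_out(deltas=[[[0,0,0],[0.1,-0.1,2],1],[[0,0,0],[0,0,2],1],[[0,0,0],[0,0,1.5],1],[[0,0,0],[0,0,0.8],1],[[0,0,0],[0,0,0.3],1],[[0,0,0],[0,0,0],1],[[0,0,0],[0,0,0],1],[[0,0,0],[0,0,0],1],[[0,0,0],[0,0,0],1],[[0,0,0],[0,0,0],1]])

```text
time_s: 55.25
position: [0.4703, 0.3113, 0.2103]
eef_rot: [-0.0, 0.57, 0.821, 0.0]
force: [0.1, 0.5, -0.0]
finger_gap: 0.0872
grasp_force: 0.0
```

```bash
python3 -c "
from h import *
go(.4711,.3122,.2096)"
```

```text
pos [0.4703 0.3113 0.2103] yaw_y 20.4 tilt 0.03 t=55.2 TURN 0.0 SHIFT [0.06 0.1  0.07] gap 0.0872 j7 0.1
```

carry_out(deltas=[[[0,0,0],[0.05,0.1,0.1],0],[[0,0,0],[0,0,0],0],[[0,0,0],[0,0,0],0],[[0,0,0],[0,0,0],0],[[0,0,0],[0,0,0],0],[[0,0,0],[0,0,0],0],[[0,0,0],[0,0,0],0],[[0,0,0],[0,0,0],0],[[0,0,0],[0,0,0],0],[[0,0,0],[0,0,0],0]], force=50)

```text
time_s: 56.25
position: [0.4712, 0.312, 0.2095]
eef_rot: [-0.0, 0.571, 0.821, 0.0]
force: [-0.6, -1.0, 5.7]
finger_gap: 0.0412
grasp_force: 50.5
```

carry_out(deltas=[[[0,0,0],[0,0,0.2],0],[[0,0,0],[0,0,0.2],0],[[0,0,0],[0,0,0.2],0],[[0,0,0],[0,0,0.2],0],[[0,0,0],[0,0,0.15],0],[[0,0,0],[0,0,0],0],[[0,0,0],[0,0,0],0],[[0,0,0],[0,0,0],0],[[0,0,0],[0,0,0],0],[[0,0,0],[0,0,0],0]])

```text
time_s: 57.25
position: [0.4713, 0.312, 0.2017]
eef_rot: [-0.001, 0.571, 0.821, 0.001]
force: [-6.5, -2.5, 18.5]
finger_gap: 0.041
grasp_force: 52.9
```

carry_out(deltas=[[[0,0,-7.5],[0,0,0],0],[[0,0,-7.5],[0,0,0],0],[[0,0,-7.5],[0,0,0],0],[[0,0,-7.5],[0,0,0],0],[[0,0,-7.5],[0,0,0],0],[[0,0,-7.5],[0,0,0],0],[[0,0,-7.5],[0,0,0],0],[[0,0,-7.5],[0,0,0],0],[[0,0,0],[0,0,0],0],[[0,0,0],[0,0,0],0]])

```text
time_s: 58.25
position: [0.4739, 0.314, 0.203]
eef_rot: [0.003, 0.083, 0.997, 0.003]
force: [1.2, 0.4, 15.3]
finger_gap: 0.0409
grasp_force: 52.3
```

carry_out(deltas=[[[0,0,0],[0,0,-0.5],0],[[0,0,0],[0,0,-1],0],[[0,0,0],[0,0,-2],0],[[0,0,0],[0,0,-3],0],[[0,0,0],[0,0,-4],0],[[0,0,0],[0,0,-4],0],[[0,0,0],[0,0,-2],0],[[0,0,0],[0,0,0],0],[[0,0,-1.5],[0,0,0],0],[[0,0,0],[-0.3,-2,0],0]])

```text
time_s: 59.25
position: [0.4692, 0.2939, 0.3619]
eef_rot: [-0.002, 0.067, 0.998, -0.001]
force: [-0.9, 0.5, -1.6]
finger_gap: 0.041
grasp_force: 50.3
```

carry_out(deltas=[[[0,0,0],[-0.5,-4,0],0],[[0,0,0],[-0.5,-4,0],0],[[0,0,0],[-0.5,-4,0],0],[[0,0,0],[-0.5,-4,0],0],[[0,0,0],[-0.5,-4,0],0],[[0,0,0],[-0.5,-4,0],0],[[0,0,0],[-0.5,-4,0],0],[[0,0,0],[-0.5,-4,0],0],[[0,0,0],[-0.5,-4,0],0],[[0,0,0],[-0.5,-4,0],0]])

```text
time_s: 60.25
position: [0.4623, -0.1138, 0.3629]
eef_rot: [-0.001, 0.071, 0.998, 0.001]
force: [0.5, 0.4, -0.8]
finger_gap: 0.0409
grasp_force: 50.3
```

carry_out(deltas=[[[0,0,0],[-0.6,-4,0],0],[[0,0,0],[-0.6,-4,0],0],[[0,0,0],[-0.6,-4,0],0],[[0,0,0],[-0.6,-4,0],0],[[0,0,0],[-0.6,-4,0],0],[[0,0,0],[-0.6,-4,0],0],[[0,0,0],[-0.6,-4,0],0],[[0,0,0],[0,-1.2,0],0],[[0,0,0],[0,0,0],0],[[0,0,0],[0,0,0],0]])

```text
time_s: 61.25
position: [0.464, -0.4059, 0.3633]
eef_rot: [-0.001, 0.071, 0.997, 0.001]
force: [-0.4, 0.1, -0.7]
finger_gap: 0.0406
grasp_force: 50.4
```

```bash
python3 -c "
from h import *
go(.4669,-.4070,.047,81.9)"; python3 g.py sc15.png
```

```text
pos [ 0.464  -0.4059  0.3633] yaw_y 81.9 tilt 0.16 t=61.2 TURN -0.0 SHIFT [-0.37 -0.13 31.62] gap 0.0406 j7 2.45
tray [ 510.5 -359.6] [211. 164.] 82.3
red [ 53 146  41  40 864] ztop 0.386 [ 0.473 -0.41   0.385]
red [154 225  25  51 663] ztop 0.070 [ 0.529 -0.307  0.068]
red [111 260  26  24 357] ztop 0.070 [ 0.55  -0.415  0.068]
red [153 323  21  48 630] ztop 0.026 [ 0.746 -0.364  0.023]
```

carry_out(deltas=[[[0,0,0],[-0.3,-0.1,3],0],[[0,0,0],[0,0,5],0],[[0,0,0],[0,0,5],0],[[0,0,0],[0,0,5],0],[[0,0,0],[0,0,4],0],[[0,0,0],[0,0,3],0],[[0,0,0],[0,0,2],0],[[0,0,0],[0,0,1],0],[[0,0,0],[0,0,0],0],[[0,0,0],[0,0,0],0]])

```text
time_s: 62.3
position: [0.4687, -0.4077, 0.0856]
eef_rot: [0.001, 0.07, 0.998, -0.0]
force: [-0.7, -0.0, -0.5]
finger_gap: 0.0408
grasp_force: 50.4
```

```bash
python3 g.py sc16.png; python3 -c "
from h import *
go(.4669,-.4070,.047,81.9)"
```

```text
tray [ 510.9 -359.9] [211. 163.] 82.2
red [154 225  25  51 674] ztop 0.070 [ 0.525 -0.308  0.068]
red [104 232  28  21 362] ztop 0.109 [ 0.48  -0.412  0.108]
red [111 258  26  26 373] ztop 0.070 [ 0.548 -0.415  0.068]
red [153 322  21  49 631] ztop 0.026 [ 0.745 -0.364  0.023]
pos [ 0.4688 -0.4081  0.0859] yaw_y 82.0 tilt 0.14 t=62.4 TURN 0.1 SHIFT [0.21 0.09 3.89] gap 0.0410 j7 2.62
```

carry_out(deltas=[[[0,0,3],[0,0,0],0],[[0,0,0],[0.2,0.1,1],0],[[0,0,0],[0,0,1],0],[[0,0,0],[0,0,1],0],[[0,0,0],[0,0,0.6],0],[[0,0,0],[0,0,0.25],0],[[0,0,0],[0,0,0],0],[[0,0,0],[0,0,0],0],[[0,0,0],[0,0,0],0.7],[[0,0,0],[0,0,0],0.7]])

```text
time_s: 63.35
position: [0.4665, -0.4064, 0.0464]
eef_rot: [0.0, 0.096, 0.995, 0.0]
force: [0.1, 0.8, 5.5]
finger_gap: 0.0502
grasp_force: 2.2
```

carry_out(deltas=[[[0,0,0],[0,0,0],0.7],[[0,0,0],[0,0,0],0.7],[[0,0,0],[0,0,0],0.7],[[0,0,0],[0,0,-1],0.7],[[0,0,0],[0,0,-2],0.7],[[0,0,8],[0,0,-4],0.7],[[0,0,8],[0,0,-5],0.7],[[0,0,8],[0,0,-5],0.7],[[0,0,8],[0,0,-5],0.7],[[0,0,8],[0,0,-4],0.7]])

```text
time_s: 64.35
position: [0.4659, -0.4063, 0.309]
eef_rot: [0.001, 0.434, 0.901, 0.0]
force: [-0.0, -1.3, -0.2]
finger_gap: 0.0609
grasp_force: 0.0
```

carry_out(deltas=[[[0,0,0],[4,0,0],0.7],[[0,0,0],[4,0,0],0.7],[[0,0,0],[4,0,0],0.7],[[0,0,0],[4,0,0],0.7],[[0,0,0],[4,0,0],0.7],[[0,0,0],[0,0,0],0.7],[[0,0,0],[0,0,0],0.7],[[0,0,0],[0,0,0],0.7],[[0,0,0],[0,0,0],0.7],[[0,0,0],[0,0,0],0.7]])

```text
time_s: 65.35
position: [0.3501, -0.2619, 0.307]
eef_rot: [-0.005, 0.432, 0.902, -0.001]
force: [0.8, -0.5, -0.0]
finger_gap: 0.0609
grasp_force: 0.0
```

```bash
python3 g.py sc17.png; python3 d.py 18
```

```text
tray [ 511.  -359.9] [211. 163.] 82.2
red [154 225  25  51 665] ztop 0.070 [ 0.531 -0.308  0.068]
red [111 232  26  52 742] ztop 0.070 [ 0.511 -0.41   0.068]
red [153 322  21  49 632] ztop 0.026 [ 0.747 -0.364  0.024]
pos [ 0.35   -0.2618  0.307 ] yaw_y 38.8 tilt 0.62 t=65.4 TURN -42.7 SHIFT [-17.12  -7.7    8.5 ] gap 0.0611 j7 1.1
side [ 237  304  132  116 4473] ((541.0673217773438, -356.93548583984375), (282.92059326171875, 253.09469604492188), 81.93875885009766)
[[ 666.6478 -359.6555]
 [ 438.1899 -199.6185]
 [ 396.814  -479.3768]
 [ 646.0623 -509.8788]]
scene [  81  236   74   97 3180] ((529.4691162109375, -437.3605041503906), (168.9099578857422, 257.2510681152344), 81.80140686035156)
[[ 667.0838 -372.2771]
 [ 592.0716 -373.0851]
 [ 395.5733 -468.7029]
 [ 391.0765 -499.3748]
 [ 640.1907 -537.6264]]
```

View pics/sc17.png

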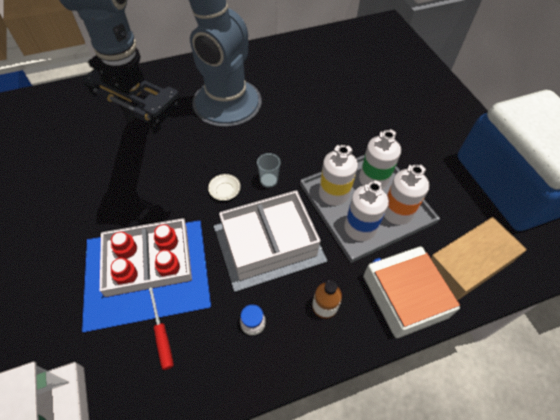

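The final picture shows all four caps upright on the tray floor at (122,243), (165,236), (122,269) and (166,262). The tray is square on the mat, all four jugs are open and the bystanders are in place. I'll hand in.

```bash
python3 -c "
from plant import arm
print(arm.hand_in())"
```

```text
the job is handed in; nothing more can be done
None
```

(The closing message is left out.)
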